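# Clamp edging blocks to a panel painting

## Robot

A 7-joint arm with a two-finger parallel gripper is mounted at the origin on the work surface. World frame = base frame: x ahead of the robot, y to its left, z up, the work surface at z = 0. Lengths are in mm, angles in degrees, forces in N, time in s.
With the tool pointing down it reaches from about 425 to 975 mm from the base axis. Payload 16.7 kg.
Tool frame: the origin (TCP) lies midway between the tips of the shut fingers; the grasp point (between the pads) lies 19 mm behind it; z points along the fingers, y is the line along which they close (so a half turn about z gives the same grasp; the last joint's range is limited). The gripper opens to 85 mm and grips with 20 to 120 N. Pads are 22 mm wide; open, the fingers measure 114 mm over their backs; the gripper's body (76 mm by 85 mm) begins 54 mm behind the grasp point. The pads swing forward as they close: fully open they stand 13 mm farther back than shut.
Start: joints at [62.596, 24.414, 4.234, 92.017, -1.954, 63.644, -3.845], TCP at [217.93, -638.813, 231.302] pointing down, gripper open.
Joint ranges: [-163.25, 163.25], [-28.42, 122.38], [-70.27, 78.77], [12.13, 141.07], [-58.53, 238.53], [9.26, 117.41], [-156.51, 156.51]. Speed limits (degrees/s): [108.29, 108.29, 136.94, 136.94, 172.46, 172.46, 172.46].

## Interface

Orientations are given as [roll, pitch, yaw] about the fixed x, y, z axes, in that order (R = Rz(yaw) Ry(pitch) Rx(roll)).
In Python, from plant import ctrl gives the robot as it stands. The module is installed in compiled form; this text tells all that it offers.
- The arm moves only by the tool carry_out, never from a script. Its argument "series" is a list that holds one entry, the list of rows, each a list of 7 numbers: the turn, a rotation vector about the tool's x, y, z each as a share of 0.1 rad, from -1 to 1, then the shift along the tool's x, y, z each as a share of 200 mm, from -1 to 1, then the opening, from 0 (shut) to 1 (fully open). In form: [[[wx, wy, wz, tx, ty, tz, jaw], ...]]. A call has 1 to 12 rows; each row shifts and turns the commanded pose from where the row before left it, along the tool's axes as they then stand; what a row does not reach is not made up. A row lasts 1/8 s, in which the tool goes at most 62.5 mm and 10.7 degrees, less where a joint would pass 70% of its speed; a pose out of reach is approached as far as the arm can. A call with a number of a shift or a turn outside -1 to 1 is refused whole. A call with a gripper value outside its range is refused whole. The fingers move at their own pace and stop on an object; the grip force is fixed at half the most. Time passes only in rows, so rows that do not move let the fingers close. It gives the time, the measured TCP pose, the force, the opening and the grip force at its end, in the units of the state.
- ctrl.get_state(): the state, without advancing time (a new reading comes with each control period).
- ctrl.camera(name): name is "side" or "top" or "wrist"; returns the picture (420x560x3 uint8, red, green, blue); there is no depth.
- ctrl.camera_params(name): a dict with "K" (3x3 intrinsics, pixels), "dist_coeffs" ([k1, k2, p1, p2, k3] as OpenCV has them; the pictures are not rectified), "rvec" (rotation vector, rad) and "tvec" (3), from world to camera coordinates, as OpenCV has them; the wrist camera has in their place "tool_from_camera" (4x4, takes a point from camera to tool coordinates, whose origin is the TCP and whose axes are the flange's). Camera axes: x right, y down, z forward; pixel columns grow to the right and rows downward; lengths in mm; the calibration is good to about 2 mm. A picture is of the moment at which its call begins: read the wrist's pose just before it. camera_params takes no time and is no camera call.
- ctrl.close_job(): hands the job in; it is judged then, once.
The state is a dict: "time": time; "joint_positions": joint angles; "joint_velocities": joint speeds; "joint_torque": joint torques, N m; "position": TCP position; "ee_rot": TCP orientation; "contact_force": force on the tool from outside, world axes, zero at the start; "moment": the same for the moment, N m; "width": finger opening in mm; "grip_force": force on a finger pad.
Only numpy, scipy, OpenCV 4.12 (cv2) and the standard library are available. Lean on these libraries where they do the work, as an engineer would, in place of code of your own. Each camera call takes 0.05 s, during which the arm holds its last target. There are 200 camera calls.

## Task

Fold both flaps of the carton right back, then take out every oak block and lay them flat and side by side on the jig's bed, each lengthwise between the panel's bare edge and the jaw. Then lay the extension bar in the lever's socket and, holding the bar, throw the lever past its dead point so that it stays shut and the blocks are pressed against the panel; finally lay the bar back on its mat and fold the empty carton's flaps shut again. Do not push the lever with the fingers, keep off the panel, and leave everything else where it stands.

Things in the scene. Friction and masses are not known exactly. Their poses are not given: they have to be found in the camera images.
- jig: Edge-clamping jig fixed to the table: plywood base 290 x 290 x 18 mm (own x -145..145, y -50..-340 mm) with a 70 mm wide tongue under the lever. Origin: table level, on the lever's vertical pivot axis. Own z up; own -y points from the pivot over jaw and bed to the panel; own x runs along the jaw. Position and yaw vary.
- bed (a point): Centre of the jig's bed on its surface, 18 mm above the table, 122 mm from the pivot; axes as the jig's. Flat plywood, no stops. With the clamp open it is 94 mm long from jaw to panel edge (own y 47..-47 mm) and 270 mm wide (own x): four blocks fit side by side at 60 mm pitch.
- jaw_face (a point): Middle of the jaw's cork face (35 mm above the table). The jaw is a light wooden bar 270 mm long, 18 mm thick, its top 50 mm above the table; it moves towards the panel as the lever is thrown and yields on springs, pressing the blocks with about 15 N. It slides blocks home that lie a little short of the panel.
- panel: Old dark wooden panel painting, painted face up, fixed in the jig, 280 x 165 x 28 mm, top 46 mm above the table. Origin: centre of its underside (18 mm above the table); axes as the jig's. Its bare edge facing the jaw is at own y 82.5 mm. The painted face is fragile.
- lever (a joint): Angle of the lever about its vertical pivot, rad: 0 = open as found (the lever points 0.25 rad clockwise of the jig's own +x), grows counter-clockwise from above to 1.6 = shut (1.35 rad counter-clockwise of +x). Springs back if let go before the dead point at 1.25; past it, snaps to 1.6 and stays. Takes up to about 2 N m (17 N at 120 mm from the pivot).
- socket (a point): Middle of the floor of the lever's socket, 47.5 mm out from the pivot, 45 mm above the table; own x outward along the lever, z up. A dark steel channel open at the top and outer end: floor up to 100 mm from the pivot, two cheeks 32 mm apart inside, top 71 mm above the table; back wall 5 mm behind the pivot. The bar drops in from above.
- bar: Loose extension bar: plain aluminium bar 220 x 24 x 24 mm, about 0.25 kg. Origin: centre of its underside; own x along its length, z up as found (ends and sides are all alike). Starts on the rubber mat.
- mat: Black rubber mat fixed on the table, 235 x 120 x 3 mm, the bar's place. Origin: centre of its underside (table level), own x along its length, which runs across the robot's front.
- carton: Open-topped cardboard carton fixed to the table, outside 330 x 126 x 50 mm, walls and floor 4 mm. Origin: centre of its underside, own x along its length (away from the robot), z up. Two flaps are hinged on its two long walls.
- flap_left (a joint): Angle of the flap on the carton's own +y wall, rad: 0 = shut flat, 1.57 = upright, 2.6 = folded right back (stop). Found ajar at 0.6 to 1.0. 324 x 50 x 3 mm, hinged on the wall's outer top edge (own y 63 mm, 50 mm above the table), swings up and outward, stays where left (0.035 N m friction).
- flap_right (a joint): The same for the flap on the carton's own -y wall (hinge at own y -63 mm); it mirrors the other.
- flap_left_edge (a point): Middle of the free edge of the flap on the +y wall, 50 mm from its hinge.
- flap_right_edge (a point): Middle of the free edge of the flap on the -y wall, 50 mm from its hinge.
- block1: Light oak block 80 x 30 x 34 mm (34 mm high), 70 g, one of two to four alike; None if absent. Origin: centre of its underside, own x along its 80 mm length, z up. Lies crosswise on the carton's floor, about 64 mm from the next place.
- block2: Light oak block 80 x 30 x 34 mm (34 mm high), 70 g, one of two to four alike; None if absent. Origin: centre of its underside, own x along its 80 mm length, z up. Lies crosswise on the carton's floor, about 64 mm from the next place.
- block3: Light oak block 80 x 30 x 34 mm (34 mm high), 70 g, one of two to four alike; None if absent. Origin: centre of its underside, own x along its 80 mm length, z up. Lies crosswise on the carton's floor, about 64 mm from the next place.
- block4: Light oak block 80 x 30 x 34 mm (34 mm high), 70 g, one of two to four alike; None if absent. Origin: centre of its underside, own x along its 80 mm length, z up. Lies crosswise on the carton's floor, about 64 mm from the next place.
- jar: Screw-lid jar, 66 mm across, 75 mm high; a bystander, to be left where it is. Origin: centre of its underside (lying tools: about mid-length, on the table).
- solvent: White plastic solvent bottle, 60 mm across, 150 mm high; a bystander, to be left where it is. Origin: centre of its underside (lying tools: about mid-length, on the table).
- driver: Screwdriver lying on the table; a bystander, to be left where it is. Origin: centre of its underside (lying tools: about mid-length, on the table).
- tin: Low tin, 68 mm across, 55 mm high; a bystander, to be left where it is. Origin: centre of its underside (lying tools: about mid-length, on the table).
- mallet: Small hammer lying beyond the jig; a bystander, to be left where it is. Origin: centre of its underside (lying tools: about mid-length, on the table).
- dish: White ceramic dish, 90 mm across, 35 mm high; a bystander, to be left where it is. Origin: centre of its underside (lying tools: about mid-length, on the table).
Things that resemble listed ones, but are neither listed nor needed, are in the scene too. What is shaped like the block1 but red is not meant.

How it is judged (in metres and radians):
On the way, in this order (a step that is already met when the one before it is completed fails the run):
1. both flaps are folded back beyond 1.9 rad (value of joint each of flap_left, flap_right above 1.9 rad), for 0.2 s.
2. every block lies flat on the bed, lengthwise between jaw and panel (within 0.2 rad), let go, with the lever still open (value of joint lever below 0.3 rad and y of block1 in the frame of jig between -0.145 and -0.1 m and x of block1 in the frame of jig between -0.125 and 0.125 m and z of block1 in the frame of jig between 0.012 and 0.026 m and angle between each of block1, block2, block3, block4's own z axis and vertical below 0.15 rad and angle between the x axis of each of block1, block2, block3, block4 and the y axis of jig, either way round below 0.2 rad and contact force between the fingers and block1 below 0.1 N and y of block2 in the frame of jig between -0.145 and -0.1 m and x of block2 in the frame of jig between -0.125 and 0.125 m and z of block2 in the frame of jig between 0.012 and 0.026 m and contact force between the fingers and block2 below 0.1 N and y of block3 in the frame of jig between -0.145 and -0.1 m and x of block3 in the frame of jig between -0.125 and 0.125 m and z of block3 in the frame of jig between 0.012 and 0.026 m and contact force between the fingers and block3 below 0.1 N and y of block4 in the frame of jig between -0.145 and -0.1 m and x of block4 in the frame of jig between -0.125 and 0.125 m and z of block4 in the frame of jig between 0.012 and 0.026 m and contact force between the fingers and block4 below 0.1 N), for 0.3 s.
3. the lever is driven past 0.8 rad by the bar (value of joint lever between 0.8 and 1.45 rad and contact force between bar and lever above 2 N), for 0.02 s.
At the end, for the whole second after the job is handed in: Lever shut (over 1.5 rad); every block flat on the bed, lengthwise within 0.12 rad, its end within 5 mm of the panel's edge; bar at rest on the mat, within 0.6 rad of its length, middle within 70 mm along and 50 mm across; both flaps shut again (under 0.5 rad) (value of joint lever above 1.5 rad and value of joint each of flap_left, flap_right below 0.5 rad and y of block1 in the frame of jig between -0.134 and -0.124 m and x of block1 in the frame of jig between -0.125 and 0.125 m and z of block1 in the frame of jig between 0.012 and 0.026 m and angle between each of block1, block2, block3, block4's own z axis and vertical below 0.15 rad and angle between the x axis of each of block1, block2, block3, block4 and the y axis of jig, either way round below 0.12 rad and linear speed of each of block1, block2, block3, block4, bar below 0.02 m/s and y of block2 in the frame of jig between -0.134 and -0.124 m and x of block2 in the frame of jig between -0.125 and 0.125 m and z of block2 in the frame of jig between 0.012 and 0.026 m and y of block3 in the frame of jig between -0.134 and -0.124 m and x of block3 in the frame of jig between -0.125 and 0.125 m and z of block3 in the frame of jig between 0.012 and 0.026 m and y of block4 in the frame of jig between -0.134 and -0.124 m and x of block4 in the frame of jig between -0.125 and 0.125 m and z of block4 in the frame of jig between 0.012 and 0.026 m and x of bar in the frame of mat between -0.07 and 0.07 m and y of bar in the frame of mat between -0.05 and 0.05 m and z of bar in the frame of mat below 0.032 m and angle between the x axis of bar and the x axis of mat, either way round below 0.6 rad); the robot touches nothing.
It fails at once if the robot pushes the lever itself with more than 5 N (contact force between any of the fingers, the arm and lever above 5 N).
It fails at once if the robot presses on the panel with more than 8 N (contact force between any of the fingers, the arm and panel above 8 N).
It fails at once if a bystander is moved by more than 40 mm (distance of any of jar, solvent, driver, tin, mallet, dish from where it was at the start of the episode above 0.04 m).
Of block1, block2, block3, block4 only 2 to 4 are there at a start; the rules pass over those that are not, and their reading is None.
At some moment in a run one of bar may be knocked a few centimetres aside while the robot is not near it.
Once in a run the grip may slacken for a moment while it holds something.
It also fails if it takes over 210 s, if anything falls off the work surface, if the arm or the gripper's body presses on something with over 40 N, if the wrist force passes 120 N, or if a joint passes its speed limit or range.

## Working session

There is one attempt and no reset: what is moved stays moved. The work goes in short steps, Python scripts to look and compute and a tool call to move; the robot and the scene stay as the last step left them, time stands still between calls to the robot, and variables do not carry over. Pictures are saved under pics/ and viewed, at most 14 in all, crops included, and the job is handed in when it is done.

Besides the shell and the picture viewer there is one more tool, called by a JSON object that holds its "method" and its "body". carry_out: Moves the arm, as the interface text tells. Shift numbers are shares of 200 mm and turn numbers shares of 0.1 rad, none past 1 either way. Its arguments: {"type":"object","properties":{"series":{"type":"array"}},"required":["series"]}

```bash
mkdir -p pics; cat > h.py <<'E'
import numpy as np, cv2
from plant import ctrl
from scipy.spatial.transform import Rotation as R
def T():
    s=ctrl.get_state(); M=np.eye(4); M[:3,:3]=R.from_euler('xyz',s['ee_rot'],degrees=True).as_matrix(); M[:3,3]=s['position']; return M
def snap(cam,fn=None):
    t=T(); im=ctrl.camera(cam)
    if fn: cv2.imwrite('pics/'+fn,im[:,:,::-1])
    return im,view(cam,t)
def view(cam,t):
    p=ctrl.camera_params(cam); K=np.array(p['K'],float); d=np.array(p['dist_coeffs'],float)
    if cam=='wrist': W=t@np.array(p['tool_from_camera'])
    else:
        W=np.eye(4); r=cv2.Rodrigues(np.array(p['rvec'],float))[0]; W[:3,:3]=r.T; W[:3,3]=-r.T@np.array(p['tvec'],float).ravel()
    return K,d,W
def ray(v,px):
    K,d,W=v; u=cv2.undistortPoints(np.array(px,float).reshape(-1,1,2),K,d).reshape(-1,2)
    return W[:3,3],np.c_[u,np.ones(len(u))]@W[:3,:3].T
def plane(v,px,z):
    o,D=ray(v,px); return o+D*((z-o[2])/D[:,2])[:,None]
def tri(v1,p1,v2,p2):
    o1,D1=ray(v1,p1);o2,D2=ray(v2,p2);out=[]
    for a,b in zip(D1,D2):
        s=np.linalg.lstsq(np.c_[a,-b],o2-o1,rcond=None)[0]; A=o1+s[0]*a;B=o2+s[1]*b; out.append(np.r_[(A+B)/2,np.linalg.norm(A-B)])
    return np.array(out)
def proj(v,P):
    K,d,W=v; C=np.linalg.inv(W); return cv2.projectPoints(np.array(P,float).reshape(-1,1,3),cv2.Rodrigues(C[:3,:3])[0],C[:3,3],K,d)[0].reshape(-1,2)
E
python3 - <<'E'
from h import *
for c in ['top','side','wrist']:
    im,v=snap(c,c+'0.png'); print(c,v[2].round(2).tolist(),v[0][0,0])
print(ctrl.get_state())
E
```

```text
top [[-0.02, -0.98, 0.19, 271.87], [-1.0, 0.02, 0.01, 18.57], [-0.01, -0.19, -0.98, 1377.24], [0.0, 0.0, 0.0, 1.0]] 544.5129726910066
side [[-0.72, -0.5, 0.47, 63.18], [-0.69, 0.51, -0.51, 499.0], [0.02, -0.7, -0.72, 771.58], [0.0, 0.0, 0.0, 1.0]] 405.30535143433804
wrist [[0.32, -0.91, -0.26, 284.98], [-0.95, -0.31, -0.09, -615.61], [-0.0, 0.28, -0.96, 374.62], [0.0, 0.0, 0.0, 1.0]] 292.17851519815906
{'time': 0.15, 'joint_positions': array([62.59621283, 24.44232348,  4.23201915, 92.04484353, -1.95411351,
       63.64553065, -3.84459699]), 'joint_velocities': array([-0.11985853, -0.02263953,  0.00361619, -0.11679676,  0.04264726,
        0.00652043, -0.0698338 ]), 'joint_torque': array([ 4.19854900e-03, -9.50309515e+01,  3.76347810e+00, -4.63765812e+01,
        1.93358370e-02,  7.70283368e-03,  4.64385982e-05]), 'position': array([ 217.81799576, -638.52926114,  230.75325102]), 'ee_rot': array([-1.79939577e+02,  3.82490026e-03,  1.88356586e+01]), 'contact_force': array([-0.92646734, -1.07108695,  0.19194552]), 'moment': array([-0.00975573,  0.07552688, -0.02503227]), 'grip_force': 0.0, 'width': 85.37807779460698}
```

View pics/top0.png

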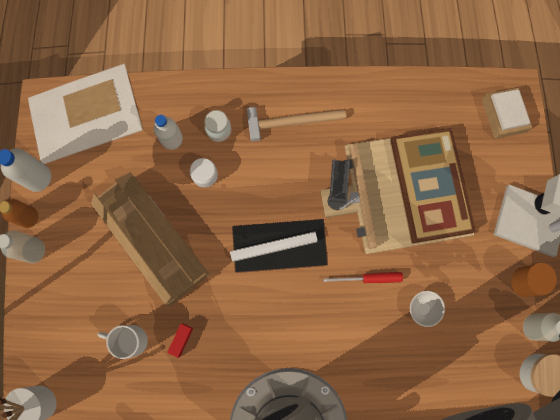

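View pics/side0.png

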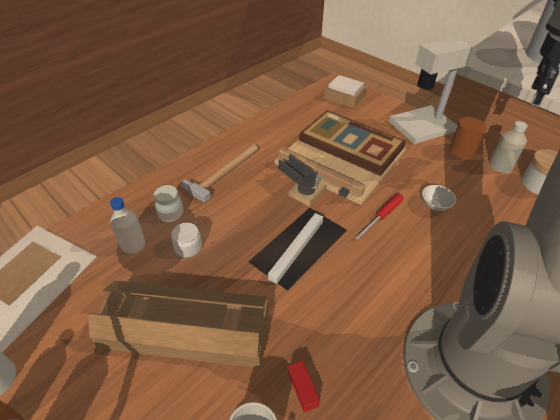

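The top view shows the carton at about (150,238), the mat and bar at (280,246), the jig at (410,190) and the lever at (340,190). A red block-shaped decoy lies outside at (180,340). I'll enlarge the carton and the jig.

```bash
python3 - <<'E'
import cv2,numpy as np
a=cv2.imread('pics/top0.png')
c=cv2.resize(a[165:305,85:215],None,fx=4,fy=4,interpolation=3); j=cv2.resize(a[120:260,320:480],None,fx=4,fy=4,interpolation=3)
cv2.imwrite('pics/cc.png',c);cv2.imwrite('pics/cj.png',j)
E
```

```text
(no output)
```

View pics/cc.png

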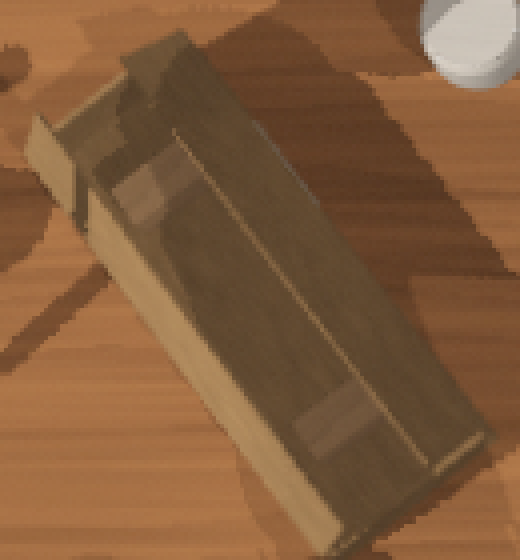

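View pics/cj.png

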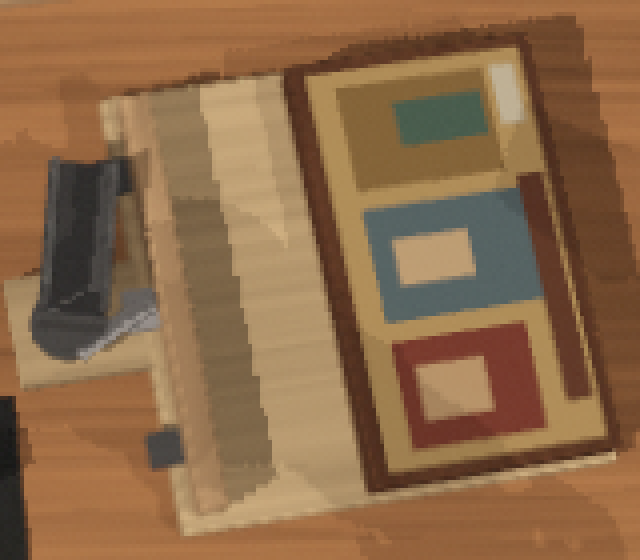

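Crop (4x): two oak blocks show, at (155,185) and (340,415), about 3 pitches apart. The left flap's edge is at left and the right flap's free edge runs (175,130)–(430,465). In the jig crop the pivot is near (70,330), the panel's front edge runs (290,70)–(370,490), and the jaw lies at x≈150–210.

```bash
python3 - <<'E'
from h import *
v=view('top',None); s=view('side',None)
cr=lambda L,o:[(x/4+o[0],y/4+o[1]) for x,y in L]
jo=(320,120)
pan=plane(v,cr([(290,70),(370,490),(525,38),(618,445)],jo),46)[:,:2]
base=plane(v,cr([(102,98),(185,533)],jo),18)[:,:2]
W=np.r_[pan,base]
# own: y -50..-340 ; panel edge y=-169 (bed centre -122-47)
M=np.array([(140,-169),(-140,-169),(140,-334),(-140,-334),(145,-50),(-145,-50)],float)
# own x up in image?
A=M-M.mean(0);B=W-W.mean(0)
th=np.arctan2((A[:,0]*B[:,1]-A[:,1]*B[:,0]).sum(),(A*B).sum())
Rr=np.array([[np.cos(th),-np.sin(th)],[np.sin(th),np.cos(th)]]); t=W.mean(0)-Rr@M.mean(0)
print('jig',t,np.degrees(th)); print((M@Rr.T+t-W).round(1).tolist())
print('pivot px',plane(v,cr([(72,325)],jo),71), 'ax',plane(v,cr([(83,160)],jo),71))
co=(85,165)
print('carton',plane(v,cr([(185,33),(490,435),(338,550)],co),50).round(1).tolist())
print('free edge R z~85',plane(v,cr([(175,130),(430,465)],co),85).round(1).tolist())
print('blocks top',plane(v,cr([(115,190),(140,228),(185,140),(205,180),(295,425),(318,460)],co),38).round(1).tolist())
im=cv2.imread('pics/top0.png'); hsv=cv2.cvtColor(im,40)
m=((hsv[...,2]>170)&(hsv[...,1]<60)).astype(np.uint8); m[:, :225]=0;m[:,335:]=0;m[:215]=0;m[280:]=0
r=cv2.minAreaRect(max(cv2.findContours(m,0,2)[0],key=cv2.contourArea)); print('bar',r,plane(v,cv2.boxPoints(r),27).round(1).tolist())
g=((hsv[...,2]<45)).astype(np.uint8); g[:, :225]=0;g[:,330:]=0;g[:215]=0;g[280:]=0
r=cv2.minAreaRect(np.argwhere(g|m)[:,::-1].astype(np.int32)); print('mat',r,plane(v,cv2.boxPoints(r),3).round(1).tolist())
E
```

```text
jig [ 561.29072858 -134.47453718] 7.5584812706028845
[[2.2, 2.0], [-0.8, -1.8], [2.7, -1.7], [-3.3, -1.4], [-0.1, 0.8], [-0.8, 2.2]]
pivot px [[ 548.86695329 -132.99367595   71.        ]] ax [[ 654.11107029 -144.56983682   71.        ]]
carton [[638.0, 388.8, 50.0], [378.9, 190.3, 50.0], [309.6, 284.0, 50.0]]
free edge R z~85 [[566.4, 383.1, 85.0], [358.6, 221.8, 85.0]]
blocks top [[538.7, 434.6, 38.0], [513.7, 417.2, 38.0], [570.4, 389.5, 38.0], [544.0, 375.5, 38.0], [387.5, 314.2, 38.0], [365.6, 299.4, 38.0]]
bar ((273.278076171875, 246.20501708984375), (9.219240188598633, 87.39540100097656), 77.00537872314453) [[435.4, 137.6, 27.0], [480.8, -76.5, 27.0], [458.0, -81.0, 27.0], [412.8, 132.6, 27.0]]
mat ((277.1382141113281, 245.2970428466797), (45.09754180908203, 95.18035888671875), 85.60128784179688) [[503.1, 143.8, 3.0], [517.1, -99.9, 3.0], [401.3, -104.7, 3.0], [387.6, 135.6, 3.0]]
```

```bash
cat >> h.py <<'E'
def plan(wps,step=50,after=False):
    """rows from the measured pose through (x,y,z,yaw,jaw); prints them rounded"""
    s=ctrl.get_state(); p=np.array(s['position'],float); y=s['ee_rot'][2]; rows=[]
    for x_,y_,z_,yw,jaw in wps:
        g=np.array([x_,y_,z_],float); dy=(yw-y+180)%360-180; d=np.linalg.norm(g-p)
        n=max(1,int(np.ceil(d/step)),int(np.ceil(abs(dy)/5.7)))
        p0=p.copy();y0=y
        for i in range(1,n+1):
            q=p0+(g-p0)*i/n; w=y0+dy*i/n
            tz=round(-np.radians(w-y)/0.1,2)
            c=np.radians(y-np.degrees(0.1*tz) if after else y); B=np.array([[np.cos(c),np.sin(c),0],[np.sin(c),-np.cos(c),0],[0,0,-1]])
            t=(np.round(B.T@(q-p)/200/.005)*.005)
            rows.append([0,0,tz]+[round(float(a),3) for a in t]+[jaw]); p=p+B@t*200; y=y-np.degrees(0.1*tz)
    for i in range(0,len(rows),12): print(str([rows[i:i+12]]).replace(' ','').replace('0.0,','0,'))
    print('at',np.round(s['position'],1),np.round(s['ee_rot'],1),'w',round(s['width'],1),'grip',round(s['grip_force'],1),'t',s['time'],'F',np.round(s['contact_force'],1))
E
python3 - <<'E'
from h import *
plan([(420,-500,260,40,0),(560,-250,260,75,0),(560,0,260,100,0),(470,340,200,127.5,0)])
E
```

```text
[[[0,0,np.float64(-0.74),0.235,-0.065,-0.03,0],[0,0,np.float64(-0.74),0.24,-0.05,-0.03,0],[0,0,np.float64(-0.74),0.245,-0.03,-0.03,0],[0,0,np.float64(-0.74),0.245,-0.01,-0.025,0],[0,0,np.float64(-0.73),0.245,0.005,-0.03,0],[0,0,np.float64(-0.87),0.19,-0.075,-0,0],[0,0,np.float64(-0.88),0.2,-0.055,-0,0],[0,0,np.float64(-0.87),0.2,-0.035,-0,0],[0,0,np.float64(-0.87),0.205,-0.025,-0,0],[0,0,np.float64(-0.88),0.2,-0,-0,0],[0,0,np.float64(-0.87),0.205,0.015,-0,0],[0,0,np.float64(-0.87),0.205,0.03,-0,0]]]
[[[0,0,np.float64(-0.87),0.24,-0.065,-0,0],[0,0,np.float64(-0.88),0.245,-0.04,-0,0],[0,0,np.float64(-0.87),0.25,-0.025,-0,0],[0,0,np.float64(-0.87),0.25,0,-0,0],[0,0,np.float64(-0.88),0.25,0.025,-0,0],[0,0,np.float64(-0.6),0.22,-0.02,0.035,0],[0,0,np.float64(-0.6),0.22,-0.005,0.04,0],[0,0,np.float64(-0.6),0.22,0.01,0.035,0],[0,0,np.float64(-0.6),0.215,0.02,0.04,0],[0,0,np.float64(-0.6),0.22,0.035,0.035,0],[0,0,np.float64(-0.6),0.215,0.045,0.04,0],[0,0,np.float64(-0.6),0.21,0.06,0.035,0]]]
[[[0,0,np.float64(-0.6),0.205,0.07,0.04,0]]]
at [ 217.8 -638.5  230.8] [-179.9    0.    18.8] w 85.4 grip 0.0 t 0.15 F [-0.9 -1.1  0.2]
```

{"method": "carry_out", "body": {"series": [[[0, 0, -0.75, 0.24, -0.06, -0.03, 0], [0, 0, -0.75, 0.24, -0.05, -0.03, 0], [0, 0, -0.75, 0.24, -0.03, -0.03, 0], [0, 0, -0.75, 0.24, -0.01, -0.03, 0], [0, 0, -0.75, 0.24, 0, -0.03, 0], [0, 0, -0.85, 0.2, -0.07, 0, 0], [0, 0, -0.85, 0.2, -0.05, 0, 0], [0, 0, -0.85, 0.2, -0.04, 0, 0], [0, 0, -0.85, 0.2, -0.02, 0, 0], [0, 0, -0.85, 0.2, 0, 0, 0], [0, 0, -0.85, 0.2, 0.02, 0, 0], [0, 0, -0.85, 0.2, 0.03, 0, 0]]]}}

```text
time: 1.65
position: [560.8, -252.9, 261.2]
ee_rot: [-180.0, -0.0, 74.6]
contact_force: [0.6, -0.1, 0.3]
width: -0.2
grip_force: 0.0
```

```bash
sed -i 's/tz=round(-/tz=round(float(-/; s#/0.1,2)#/0.1),2)#' h.py; python3 - <<'E'
from h import *
plan([(560,0,260,100,0),(470,340,180,127.5,0)])
im,v=snap('wrist','w1.png')
E
```

```text
[[[0,0,-0.74,0.205,-0.055,0,0],[0,0,-0.74,0.205,-0.045,0,0],[0,0,-0.74,0.21,-0.025,0.005,0],[0,0,-0.74,0.21,-0.01,-0,0],[0,0,-0.74,0.21,0.005,-0,0],[0,0,-0.74,0.21,0.02,0,0],[0,0,-0.6,0.22,-0.02,0.05,0],[0,0,-0.6,0.22,-0.005,0.05,0],[0,0,-0.6,0.22,0.01,0.05,0],[0,0,-0.6,0.215,0.02,0.05,0],[0,0,-0.6,0.22,0.035,0.05,0],[0,0,-0.6,0.215,0.045,0.05,0]]]
[[[0,0,-0.6,0.21,0.06,0.05,0],[0,0,-0.6,0.21,0.075,0.05,0]]]
at [ 560.8 -252.9  261.2] [-180.    -0.    74.6] w -0.2 grip 0.0 t 1.65 F [ 0.6 -0.1  0.3]
```

{"method": "carry_out", "body": {"series": [[[0, 0, -0.75, 0.205, -0.055, 0, 0], [0, 0, -0.75, 0.205, -0.045, 0, 0], [0, 0, -0.75, 0.21, -0.025, 0, 0], [0, 0, -0.75, 0.21, -0.01, 0, 0], [0, 0, -0.75, 0.21, 0.005, 0, 0], [0, 0, -0.7, 0.21, 0.02, 0, 0], [0, 0, -0.6, 0.22, -0.02, 0.05, 0], [0, 0, -0.6, 0.22, -0.005, 0.05, 0], [0, 0, -0.6, 0.22, 0.01, 0.05, 0], [0, 0, -0.6, 0.215, 0.02, 0.05, 0], [0, 0, -0.6, 0.22, 0.035, 0.05, 0], [0, 0, -0.6, 0.215, 0.045, 0.05, 0]]]}}

```text
time: 3.2
position: [490.7, 256.2, 201.3]
ee_rot: [180.0, 0.0, 120.8]
contact_force: [-0.1, -0.2, 0.1]
width: 0.4
grip_force: 0.0
```

{"method": "carry_out", "body": {"series": [[[0, 0, -0.6, 0.21, 0.06, 0.05, 0], [0, 0, -0.6, 0.21, 0.075, 0.05, 0], [0, 0, 0, 0, 0, 0, 0]]]}}

```text
time: 3.58
position: [466.9, 343.6, 181.0]
ee_rot: [-180.0, -0.1, 127.9]
contact_force: [0.4, -0.2, -0.2]
width: -0.2
grip_force: 0.0
```

```bash
python3 - <<'E'
from h import *
im,v=snap('wrist','w2.png')
cv2.imwrite('pics/w12.png',np.hstack([cv2.imread('pics/w1.png')[:,:400],cv2.imread('pics/w2.png')[:,:400]]) if 0 else cv2.imread('pics/w2.png'))
print(T().round(1).tolist())
E
```

```text
[[-0.6, 0.8, -0.0, 468.2], [0.8, 0.6, 0.0, 341.5], [0.0, -0.0, -1.0, 181.1], [0.0, 0.0, 0.0, 1.0]]
```

View pics/w2.png

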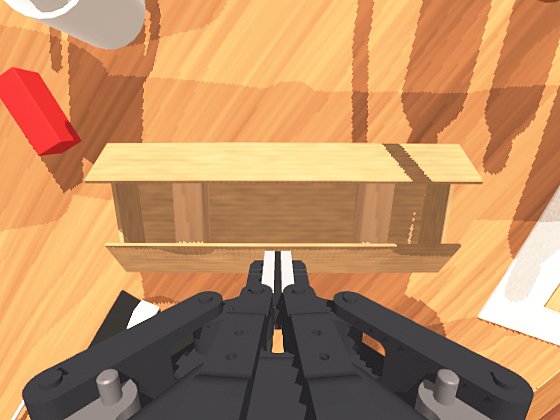

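The wrist view shows oak blocks at (188,212) and (377,212), with bare floor between them, so there are two blocks. The left flap's free edge is near row 182 and the right flap's near row 244. I'll measure the gap and the carton ends.

```bash
python3 - <<'E'
from h import *
t=T(); v=view('wrist',t); C=np.array([470.1,339.5]); th=np.radians(37.5); u=np.array([np.cos(th),np.sin(th)]);n=np.array([-u[1],u[0]])
def own(px,z):
    q=plane(v,px,z)[:,:2]-C; return np.c_[q@u,q@n].round(1).tolist()
print('L free edge',own([(86,182),(482,182)],85),'hinge',own([(105,143),(463,143)],50))
print('R free',own([(107,244),(460,244)],85),'hinge',own([(128,271),(438,271)],50))
print('blocks',own([(173,183),(207,183),(173,242),(209,242),(360,183),(395,183),(357,242),(393,242)],38))
# parallax on block top using top view
n_=C
plan([(469,340,68,127.5,0),(469+76*.609,340-76*.793,66,127.5,0)],step=40)
E
```

```text
L free edge [[-161.8, 31.4], [172.9, 32.9]] hinge [[-160.7, 61.9], [172.7, 63.5]]
R free [[-152.5, -24.7], [163.8, -23.4]] hinge [[-157.0, -69.4], [169.6, -68.0]]
blocks [[-104.4, 22.1], [-70.2, 22.1], [-110.4, -41.0], [-72.1, -40.8], [82.1, 22.8], [117.4, 23.1], [84.2, -40.1], [122.6, -40.0]]
[[[0,0,0.01,-0.005,-0,0.19,0],[0,0,0.01,-0,-0,0.185,0],[0,0,0.01,-0.005,-0,0.19,0],[0,0,0,-0.19,-0,0.005,0],[0,0,0,-0.19,-0,0.005,0]]]
at [468.2 341.5 181.1] [-180.    -0.   127.7] w 0.2 grip 0.0 t 3.625 F [ 1.4 -0.4 -0. ]
```

{"method": "carry_out", "body": {"series": [[[0, 0, 0, 0, 0, 0.19, 0], [0, 0, 0, 0, 0, 0.19, 0], [0, 0, 0, 0, 0, 0.185, 0], [0, 0, 0, 0, 0, 0, 0], [0, 0, 0, -0.1, 0, 0, 0], [0, 0, 0, -0.1, 0, 0, 0], [0, 0, 0, -0.1, 0, 0, 0], [0, 0, 0, -0.08, 0, 0, 0], [0, 0, 0, -0.05, 0, 0, 0], [0, 0, 0, 0, 0, 0, 0]]]}}

```text
time: 4.88
position: [523.0, 270.7, 68.7]
ee_rot: [180.0, -0.0, 127.4]
contact_force: [-0.6, -0.7, 5.8]
width: -0.1
grip_force: 2.2
```

{"method": "carry_out", "body": {"series": [[[0, 0, 0, 0.2, 0, 0, 0], [0, 0, 0, 0.2, 0, 0, 0], [0, 0, 0, 0.1, 0, 0, 0], [0, 0, 0, 0.1, 0, 0, 0], [0, 0, 0, 0.1, 0, 0, 0], [0, 0, 0, 0.1, 0, 0, 0], [0, 0, 0, 0, 0, 0, 0], [0, 0, 0, -0.2, 0, -0.05, 0], [0, 0, 0, -0.2, 0, -0.15, 0], [0, 0, 0, 0, 0, -0.2, 0], [0, 0, 0, 0, 0, -0.2, 0], [0, 0, 0, 0, 0, 0, 0]]]}}

```text
time: 6.38
position: [475.3, 335.3, 191.3]
ee_rot: [179.7, 0.0, 127.4]
contact_force: [0.1, 0.2, -0.0]
width: 0.2
grip_force: 0.0
```

```bash
python3 - <<'E'
from h import *
im,v=snap('wrist','w3.png')
print(T().round(3).tolist(),ctrl.get_state()['time'])
E
```

```text
[[-0.607, 0.795, 0.002, 474.723], [0.795, 0.607, 0.001, 334.645], [-0.0, 0.002, -1.0, 189.477], [0.0, 0.0, 0.0, 1.0]] 6.425
```

View pics/w3.png

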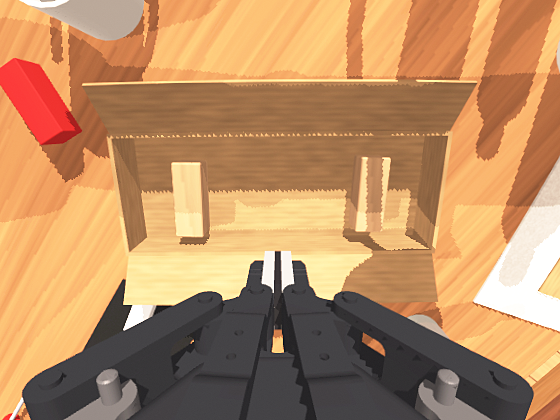

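Both flaps are folded back. The blocks' tops are at about (190,200) and (373,195), and no others are in the carton. Next I'll work out block poses and move over the near block, which also gives a second view for height.

```bash
python3 - <<'E'
from h import *
t=T(); v=view('wrist',t)
for q in ([(171,162),(206,162),(209,237),(176,237)],[(356,157),(391,157),(386,232),(355,232)]):
    P=plane(v,q,38); print(P.mean(0).round(1),[np.linalg.norm(P[i]-P[(i+1)%4]).round(1) for i in range(4)],np.degrees(np.arctan2(*(P[0]+P[1]-P[2]-P[3])[1::-1])).round(1))
np.save('t3.npy',t)
E
```

```text
[403.8 279.4  38. ] [np.float64(35.4), np.float64(80.3), np.float64(35.9), np.float64(80.5)] 125.7
[550.7 398.4  38. ] [np.float64(35.4), np.float64(80.0), np.float64(33.7), np.float64(79.8)] 130.3
```

```bash
python3 - <<'E'
from h import *
plan([(402,278,150,126.5,.75)])
E
```

```text
[[[0,0,0.05,-0,-0.155,0.065,0.75],[0,0,0.05,-0.005,-0.15,0.065,0.75],[0,0,0.05,-0,-0.155,0.065,0.75]]]
at [474.7 334.6 189.5] [179.9   0.  127.4] w 0.1 grip 0.0 t 6.425 F [ 0.2  0.6 -0.4]
```

{"method": "carry_out", "body": {"series": [[[0, 0, 0.05, 0, -0.155, 0.065, 0.75], [0, 0, 0.05, 0, -0.155, 0.065, 0.75], [0, 0, 0.05, 0, -0.155, 0.065, 0.75], [0, 0, 0, 0, 0, 0, 0.75]]]}}

```text
time: 6.92
position: [397.9, 276.5, 147.7]
ee_rot: [-179.8, 0.0, 126.5]
contact_force: [1.1, 1.3, -0.6]
width: 64.6
grip_force: 0.0
```

```bash
python3 - <<'E'
from h import *
im,v=snap('wrist','w4.png'); np.save('t4.npy',T()); print(T().round(1).tolist(),ctrl.get_state()['width'])
E
```

```text
[[-0.6, 0.8, -0.0, 399.3], [0.8, 0.6, -0.0, 277.7], [-0.0, -0.0, -1.0, 148.6], [0.0, 0.0, 0.0, 1.0]] 63.97974949764128
```

View pics/w4.png

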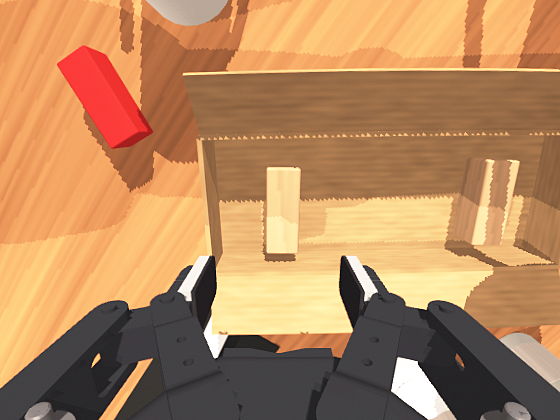

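The near block's top face is at (266..299, 167..254) and the far block is at about (492,200).

```bash
python3 - <<'E'
from h import *
v3=view('wrist',np.load('t3.npy')); v4=view('wrist',np.load('t4.npy'))
print(tri(v3,[(171,162),(176,237),(206,162),(209,237)],v4,[(266,167),(265,254),(299,167),(298,254)]).round(1).tolist())
P=plane(v4,[(266,167),(299,167),(298,254),(265,254)],38); c=P.mean(0); print(c,np.degrees(np.arctan2(*(P[0]+P[1]-P[2]-P[3])[1::-1])), np.linalg.norm(P[0]-P[1]))
plan([(c[0],c[1],60,126.5,.75),(c[0],c[1],10,126.5,.75)],step=30)
E
```

```text
[[367.9, 304.2, 46.4, 0.7], [413.5, 239.8, 45.7, 0.3], [392.8, 319.8, 24.9, 0.1], [442.0, 254.1, 31.8, 1.6]]
[403.68305237 278.98677092  38.        ] 126.2084018251493 28.63203676202028
[[[0,0,0,-0.005,0.005,0.15,0.75],[0,0,0,-0,0.01,0.145,0.75],[0,0,0.01,-0.005,0.005,0.15,0.75],[0,0,-0,0,0,0.125,0.75],[0,0,-0,0,0,0.125,0.75]]]
at [399.3 277.7 148.6] [-179.9    0.   126.5] w 64.0 grip 0.0 t 6.975 F [ 0.6 -0.   0.4]
```

{"method": "carry_out", "body": {"series": [[[0, 0, 0, -0.005, 0.01, 0.15, 0.75], [0, 0, 0, -0.005, 0.005, 0.15, 0.75], [0, 0, 0, 0, 0.005, 0.15, 0.75], [0, 0, 0, 0, 0, 0.12, 0.75], [0, 0, 0, 0, 0, 0.11, 0.75], [0, 0, 0, 0, 0, 0, 0.3], [0, 0, 0, 0, 0, 0, 0], [0, 0, 0, 0, 0, 0, 0], [0, 0, 0, 0, 0, 0, 0], [0, 0, 0, 0, 0, 0, 0]]]}}

```text
time: 8.22
position: [404.6, 279.6, 13.9]
ee_rot: [179.9, 0.0, 126.5]
contact_force: [-0.5, -0.5, 7.8]
width: 28.8
grip_force: 60.3
```

```bash
python3 - <<'E'
from h import *
# targets in jig frame
th=np.radians(7.56); o=np.array([561.3,-134.5])
J=lambda x,y:o+np.array([np.cos(th)*x-np.sin(th)*y,np.sin(th)*x+np.cos(th)*y])
s=ctrl.get_state()['position']; b=J(45,-126); print(b)
plan([(s[0],s[1],150,126.5,0),(520,0,180,110,0),(b[0],b[1],150,97.56,0)],step=50)
E
```

```text
[ 622.48595264 -253.48436536]
[[[0,0,0,0,0,-0.225,0],[0,0,0,0,0,-0.23,0],[0,0,0.01,0,0,-0.225,0],[0,0,0.41,-0.21,-0.05,-0.02,0],[0,0,0.41,-0.21,-0.045,-0.025,0],[0,0,0.41,-0.215,-0.035,-0.02,0],[0,0,0.41,-0.215,-0.03,-0.02,0],[0,0,0.41,-0.215,-0.015,-0.02,0],[0,0,0.42,-0.215,-0.01,-0.025,0],[0,0,0.41,-0.215,0,-0.02,0],[0,0,0.36,-0.23,0.01,0.025,0],[0,0,0.36,-0.225,0.015,0.025,0]]]
[[[0,0,0.36,-0.225,0.025,0.025,0],[0,0,0.37,-0.23,0.03,0.025,0],[0,0,0.36,-0.22,0.045,0.025,0],[0,0,0.36,-0.225,0.05,0.025,0]]]
at [404.6 279.6  13.9] [179.9   0.  126.5] w 28.8 grip 60.3 t 8.225 F [-0.5 -0.5  7.8]
```

{"method": "carry_out", "body": {"series": [[[0, 0, 0, 0, 0, -0.15, 0], [0, 0, 0, 0, 0, -0.25, 0], [0, 0, 0, 0, 0, -0.25, 0], [0, 0, 0.4, -0.21, -0.05, -0.03, 0], [0, 0, 0.4, -0.21, -0.045, -0.03, 0], [0, 0, 0.4, -0.215, -0.035, -0.02, 0], [0, 0, 0.4, -0.215, -0.03, -0.02, 0], [0, 0, 0.4, -0.215, -0.015, -0.02, 0], [0, 0, 0.4, -0.215, -0.01, -0.02, 0], [0, 0, 0.4, -0.215, 0, -0.02, 0], [0, 0, 0.4, -0.23, 0.01, 0.02, 0], [0, 0, 0.4, -0.225, 0.015, 0.02, 0]]]}}

```text
time: 9.72
position: [555.8, -85.3, 167.6]
ee_rot: [180.0, 0.0, 105.8]
contact_force: [0.6, 0.3, -1.1]
width: 28.6
grip_force: 59.5
```

{"method": "carry_out", "body": {"series": [[[0, 0, 0.4, -0.225, 0.025, 0.02, 0], [0, 0, 0.4, -0.23, 0.03, 0.02, 0], [0, 0, 0.4, -0.22, 0.045, 0.02, 0], [0, 0, 0.3, -0.22, 0.05, 0.02, 0], [0, 0, 0, 0, 0, 0, 0]]]}}

```text
time: 10.35
position: [623.2, -256.2, 150.5]
ee_rot: [-180.0, 0.0, 97.1]
contact_force: [-0.6, 0.8, -0.7]
width: 29.0
grip_force: 59.5
```

```bash
python3 - <<'E'
from h import *
im,v=snap('wrist','w5.png'); np.save('t5.npy',T()); print(T().round(3).tolist(),ctrl.get_state()['width'])
E
```

```text
[[-0.125, 0.992, -0.001, 623.083], [0.992, 0.125, 0.0, -253.669], [0.0, -0.001, -1.0, 150.719], [0.0, 0.0, 0.0, 1.0]] 29.185092151739628
```

View pics/w5.png

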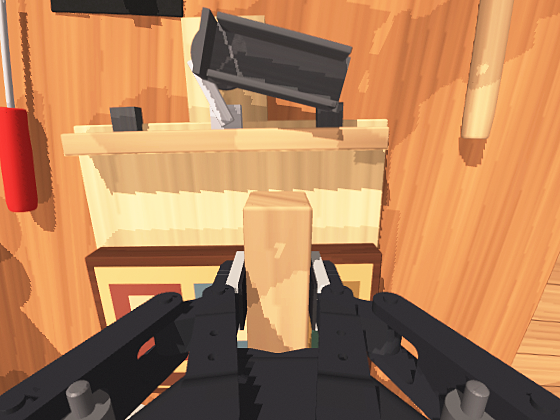

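The view shows the block in hand at (277,270). The panel's edge top runs from (88,254) to (380,246), the jaw's top front edge from (65,153) to (388,148), and the lever socket is at (280,60).

```bash
python3 - <<'E'
from h import *
t=np.load('t5.npy'); v=view('wrist',t)
P=plane(v,[(88,254),(380,246)],46); d=P[1]-P[0]; th=np.arctan2(d[1],d[0]); print('panel edge',P.round(1).tolist(),np.linalg.norm(d),np.degrees(th))
Q=plane(v,[(65,153),(388,148)],50); e=Q[1]-Q[0];print('jaw',Q.round(1).tolist(),np.linalg.norm(e),np.degrees(np.arctan2(e[1],e[0])))
th=np.radians(7.56); c,s=np.cos(th),np.sin(th); o=np.array([561.3,-134.5])
for X in (P,Q): print(((X[:,:2]-o)@np.array([[c,-s],[s,c]])).round(1).tolist())
# height check of panel edge: same corners in the top picture
vt=view('top',None); print(tri(v,[(380,246),(88,254)],vt,[(392.5,137.5),(412.5,242.5)]).round(1).tolist())
# block bottom/near end: gripped block far-end top corners
print(plane(v,[(245,207),(311,207)],150.7+19+5).round(1).tolist())
# lever cheeks
print('socket',tri(v,[(203,80),(340,107),(352,50),(208,12)],vt,[(328.5,202),(346,199),(349,160.5),(332,160.5)]).round(1).tolist())
E
```

```text
panel edge [[451.5, -316.3, 46.0], [720.9, -273.4, 46.0]] 272.75955991532794 9.053050851151657
jaw [[439.2, -223.4, 50.0], [706.5, -186.1, 50.0]] 269.9003891105069 7.942212291118915
[[-132.7, -165.8], [139.9, -158.7]]
[[-132.7, -72.0], [137.2, -70.2]]
[[744.1, -297.8, -15.9, 7.5], [446.5, -320.5, 38.3, 0.1]]
[[604.6, -216.5, 174.7], [632.5, -213.0, 174.7]]
socket [[551.2, -132.1, 14.7, 37.8], [622.7, -160.0, -11.6, 99.7], [632.7, -150.7, 164.9, 15.0], [602.6, -129.3, 189.2, 50.4]]
```

```bash
python3 - <<'E'
from h import *
t=np.load('t5.npy'); v=view('wrist',t)
im=cv2.imread('pics/w5.png'); 
for c in (110,150,200,350,375): print(c,[int(im[r,c].sum()) for r in range(238,276,2)], 'jaw',[int(im[r,c].sum()) for r in range(140,164,2)])
th=np.radians(7.56); c,s=np.cos(th),np.sin(th); o=np.array([561.3,-134.5])
for q,z in (([(88,254),(380,246)],18),([(92,266),(382,258)],46)):
    P=plane(v,q,z); print(P.round(1).tolist(),((P[:,:2]-o)@np.array([[c,-s],[s,c]])).round(1).tolist())
E
```

```text
110 [592, 595, 595, 602, 550, 205, 187, 203, 208, 216, 251, 240, 239, 229, 322, 635, 618, 620, 619] jaw [581, 572, 567, 561, 557, 550, 516, 577, 466, 476, 472, 466]
150 [635, 631, 631, 646, 323, 219, 197, 209, 209, 221, 241, 234, 230, 222, 377, 628, 614, 615, 616] jaw [592, 590, 580, 572, 569, 570, 474, 529, 523, 529, 525, 526]
200 [633, 631, 630, 657, 241, 208, 190, 212, 182, 258, 236, 236, 236, 214, 543, 601, 598, 599, 599] jaw [594, 592, 582, 576, 580, 539, 515, 515, 515, 513, 518, 512]
350 [640, 638, 677, 184, 210, 211, 200, 199, 241, 225, 220, 231, 223, 576, 579, 577, 577, 575, 578] jaw [506, 501, 503, 516, 396, 504, 494, 493, 495, 491, 495, 500]
375 [619, 622, 627, 625, 268, 186, 201, 196, 241, 232, 224, 219, 216, 245, 226, 215, 227, 227, 219] jaw [487, 479, 488, 496, 369, 433, 420, 421, 418, 417, 415, 416]
[[433.2, -331.3, 18.0], [732.9, -283.6, 18.0]] [[-152.9, -178.3], [150.5, -170.4]]
[[454.7, -328.4, 46.0], [725.5, -285.0, 46.0]] [[-131.2, -178.2], [143.0, -170.8]]
```

```bash
python3 - <<'E'
from h import *
t=np.load('t5.npy'); v=view('wrist',t)
th=np.radians(7.56); c,s=np.cos(th),np.sin(th); o=np.array([561.3,-134.5])
for q,z in (([(110,247),(350,243.5)],18),([(110,257),(350,253.5)],46),([(110,152.5),(350,149)],50)):
    P=plane(v,q,z); d=P[1]-P[0];print(np.degrees(np.arctan2(d[1],d[0])).round(2),((P[:,:2]-o)@np.array([[c,-s],[s,c]])).round(1).tolist())
plan([(622.5,-253.5,60,97.56,0),(622.5,-253.5,30,97.56,0)])
E
```

```text
8.25 [[-127.8, -170.4], [119.4, -167.4]]
8.29 [[-111.9, -168.8], [112.7, -166.0]]
7.91 [[-93.6, -72.3], [105.7, -71.0]]
[[[0,0,-0.03,0,-0,0.225,0],[0,0,-0.03,0,-0.005,0.23,0],[0,0,-0,0,0,0.15,0]]]
at [ 623.1 -253.7  150.7] [-180.    -0.    97.2] w 29.2 grip 59.5 t 10.4 F [ 1.2  0.3 -0.3]
```

{"method": "carry_out", "body": {"series": [[[0, 0, -0.12, 0.02, 0, 0.2, 0], [0, 0, 0, 0, 0, 0.2, 0], [0, 0, 0, 0, 0, 0.15, 0], [0, 0, 0, 0, 0, 0.055, 0], [0, 0, 0, 0, 0, 0, 0], [0, 0, 0, 0, 0, 0, 0]]]}}

```text
time: 11.15
position: [623.7, -248.2, 31.8]
ee_rot: [179.9, 0.0, 98.0]
contact_force: [-0.0, 0.2, -0.3]
width: 29.0
grip_force: 59.5
```

{"method": "carry_out", "body": {"series": [[[0, 0, 0, 0, 0, 0.015, 0], [0, 0, 0, 0, 0, 0, 0], [0, 0, 0, 0, 0, 0, 0.6], [0, 0, 0, 0, 0, 0, 0.6], [0, 0, 0, 0, 0, 0, 0.6], [0, 0, 0, 0, 0, -0.1, 0.6], [0, 0, 0, 0, 0, -0.2, 0.6], [0, 0, 0, 0, 0, -0.25, 0.6], [0, 0, 0, 0.1, -0.1, -0.1, 0.6], [0, 0, 0, 0, 0, 0, 0.6]]]}}

```text
time: 12.4
position: [600.5, -230.6, 160.9]
ee_rot: [179.8, 0.1, 98.1]
contact_force: [-0.4, -0.5, 0.1]
width: 51.1
grip_force: 0.0
```

```bash
python3 - <<'E'
from h import *
im,v=snap('wrist','w6.png'); np.save('t6.npy',T())
plan([(520,0,190,112,.75),(549.5,397,150,129,.75)])
E
```

```text
[[[0,0,-0.49,0.24,-0.045,-0.03,0.75],[0,0,-0.48,0.245,-0.04,-0.03,0.75],[0,0,-0.49,0.24,-0.02,-0.03,0.75],[0,0,-0.49,0.245,-0.015,-0.03,0.75],[0,0,-0.49,0.245,0,-0.03,0.75],[0,0,-0.33,0.2,0.1,0.02,0.75],[0,0,-0.33,0.195,0.1,0.025,0.75],[0,0,-0.33,0.19,0.115,0.02,0.75],[0,0,-0.33,0.19,0.115,0.025,0.75],[0,0,-0.33,0.18,0.125,0.02,0.75],[0,0,-0.33,0.18,0.13,0.02,0.75],[0,0,-0.32,0.175,0.135,0.025,0.75]]]
[[[0,0,-0.33,0.17,0.14,0.02,0.75],[0,0,-0.33,0.17,0.145,0.025,0.75]]]
at [ 600.6 -231.2  159.5] [1.799e+02 1.000e-01 9.800e+01] w 51.7 grip 0.0 t 12.45 F [ 0.5 -1.2 -0.2]
```

View pics/w6.png

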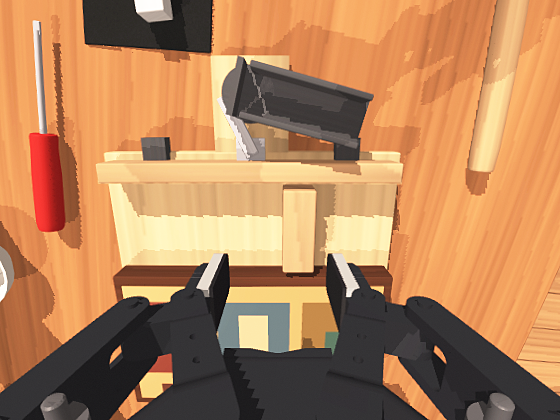

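The first block lies straight on the bed at (299,230), between the jaw and the panel. Now the far block.

{"method": "carry_out", "body": {"series": [[[0, 0, -0.5, 0.24, -0.045, -0.03, 0.75], [0, 0, -0.5, 0.245, -0.04, -0.03, 0.75], [0, 0, -0.5, 0.24, -0.02, -0.03, 0.75], [0, 0, -0.5, 0.245, -0.015, -0.03, 0.75], [0, 0, -0.5, 0.245, 0, -0.03, 0.75], [0, 0, -0.3, 0.2, 0.1, 0.02, 0.75], [0, 0, -0.3, 0.195, 0.1, 0.02, 0.75], [0, 0, -0.3, 0.19, 0.115, 0.02, 0.75], [0, 0, -0.3, 0.19, 0.115, 0.02, 0.75], [0, 0, -0.3, 0.18, 0.125, 0.02, 0.75], [0, 0, -0.3, 0.18, 0.13, 0.02, 0.75], [0, 0, -0.3, 0.175, 0.135, 0.02, 0.75]]]}}

```text
time: 13.95
position: [544.1, 309.6, 158.8]
ee_rot: [-180.0, -0.0, 124.4]
contact_force: [1.2, 0.6, 0.0]
width: 64.2
grip_force: 0.0
```

{"method": "carry_out", "body": {"series": [[[0, 0, -0.3, 0.17, 0.14, 0.02, 0.75], [0, 0, -0.3, 0.17, 0.145, 0.02, 0.75], [0, 0, 0, 0, 0, 0, 0.75], [0, 0, 0, 0, 0, 0, 0.75]]]}}

```text
time: 14.45
position: [551.2, 396.4, 150.7]
ee_rot: [-179.9, 0.0, 127.8]
contact_force: [0.4, -0.7, -1.3]
width: 64.1
grip_force: 0.0
```

```bash
python3 - <<'E'
from h import *
im,v=snap('wrist','w7.png'); np.save('t7.npy',T())
g=cv2.cvtColor(im,cv2.COLOR_RGB2GRAY)
# carton floor and oak block: bright low-sat contour near the expected place
p=proj(v,[(549.5,397,38)])[0]; print('expected px',p,T()[:3,3])
E
```

```text
expected px [276.18487489 208.41328641] [551.46593954 395.76639747 150.95425098]
```

View pics/w7.png

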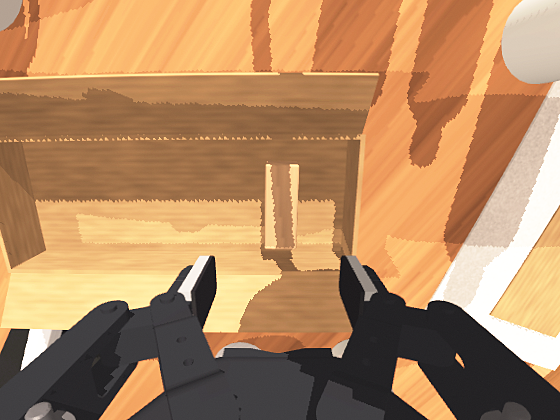

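The far block's top face is at (265..299, 164..249), centred under the fingers.

```bash
python3 - <<'E'
from h import *
v=view('wrist',np.load('t7.npy'))
P=plane(v,[(265,164),(299,164),(297,249),(264,249)],38); c=P.mean(0); a=np.degrees(np.arctan2(*(P[0]+P[1]-P[2]-P[3])[1::-1])); print(c,a)
plan([(c[0],c[1],60,a,.75),(c[0],c[1],13,a,.75)],step=35)
E
```

```text
[553.42073607 399.27245041  38.        ] 127.02643382001361
[[[0,0,0.04,0.005,0.005,0.15,0.75],[0,0,0.04,0,0.005,0.155,0.75],[0,0,0.04,0.005,0.01,0.15,0.75],[0,0,0,-0,-0,0.115,0.75],[0,0,0,-0,-0,0.12,0.75]]]
at [551.5 395.8 151. ] [-180.     0.   127.7] w 64.2 grip 0.0 t 14.5 F [ 1.   0.2 -0.3]
```

{"method": "carry_out", "body": {"series": [[[0, 0, 0.05, 0.005, 0.005, 0.15, 0.75], [0, 0, 0.05, 0, 0.005, 0.15, 0.75], [0, 0, 0, 0.005, 0.01, 0.15, 0.75], [0, 0, 0, 0, 0, 0.12, 0.75], [0, 0, 0, 0, 0, 0.12, 0.75], [0, 0, 0, 0, 0, 0, 0.3], [0, 0, 0, 0, 0, 0, 0], [0, 0, 0, 0, 0, 0, 0], [0, 0, 0, 0, 0, 0, 0], [0, 0, 0, 0, 0, 0, 0]]]}}

```text
time: 15.75
position: [553.3, 401.2, 14.2]
ee_rot: [179.9, 0.0, 127.2]
contact_force: [-3.2, -3.7, 18.6]
width: 29.2
grip_force: 59.2
```

```bash
python3 - <<'E'
from h import *
s=ctrl.get_state()['position']; th=np.radians(7.9);c,n=np.cos(th),np.sin(th); b=(561.3-45*c+123*n,-134.5-45*n-123*c); print(b)
plan([(s[0],s[1],150,127,0),(520,0,180,110,0),(b[0],b[1],140,97.9,0)])
E
```

```text
(np.float64(533.6327533168451), np.float64(-262.51766854998357))
[[[0,0,0.01,0,0,-0.225,0],[0,0,0.02,0,0,-0.23,0],[0,0,0.01,0,0,-0.225,0],[0,0,0.33,-0.165,-0.15,-0.015,0],[0,0,0.33,-0.175,-0.14,-0.02,0],[0,0,0.33,-0.175,-0.14,-0.015,0],[0,0,0.33,-0.18,-0.13,-0.015,0],[0,0,0.33,-0.185,-0.125,-0.02,0],[0,0,0.33,-0.19,-0.12,-0.015,0],[0,0,0.33,-0.195,-0.115,-0.015,0],[0,0,0.33,-0.195,-0.105,-0.015,0],[0,0,0.33,-0.2,-0.1,-0.02,0]]]
[[[0,0,0.35,-0.21,-0.065,0.035,0],[0,0,0.35,-0.21,-0.055,0.03,0],[0,0,0.35,-0.215,-0.05,0.035,0],[0,0,0.36,-0.215,-0.045,0.035,0],[0,0,0.35,-0.215,-0.035,0.035,0],[0,0,0.35,-0.22,-0.025,0.03,0]]]
at [553.3 401.2  14.2] [179.9   0.  127.2] w 29.2 grip 59.2 t 15.75 F [-3.2 -3.7 18.6]
```

{"method": "carry_out", "body": {"series": [[[0, 0, 0, 0, 0, -0.15, 0], [0, 0, 0, 0, 0, -0.25, 0], [0, 0, 0, 0, 0, -0.25, 0], [0, 0, 0.35, -0.165, -0.15, -0.02, 0], [0, 0, 0.35, -0.175, -0.14, -0.02, 0], [0, 0, 0.35, -0.175, -0.14, -0.02, 0], [0, 0, 0.35, -0.18, -0.13, -0.02, 0], [0, 0, 0.35, -0.185, -0.125, -0.02, 0], [0, 0, 0.3, -0.19, -0.12, -0.02, 0], [0, 0, 0.3, -0.195, -0.115, -0.02, 0], [0, 0, 0.3, -0.195, -0.105, -0.02, 0], [0, 0, 0.3, -0.2, -0.1, -0.02, 0]]]}}

```text
time: 17.25
position: [519.5, -1.7, 179.8]
ee_rot: [180.0, 0.0, 110.3]
contact_force: [0.1, 0.7, -1.0]
width: 28.8
grip_force: 59.5
```

{"method": "carry_out", "body": {"series": [[[0, 0, 0.35, -0.21, -0.065, 0.03, 0], [0, 0, 0.35, -0.21, -0.055, 0.03, 0], [0, 0, 0.35, -0.215, -0.05, 0.03, 0], [0, 0, 0.35, -0.215, -0.045, 0.03, 0], [0, 0, 0.35, -0.215, -0.035, 0.03, 0], [0, 0, 0.35, -0.22, -0.025, 0.03, 0], [0, 0, 0, 0, 0, 0, 0], [0, 0, 0, 0, 0, 0, 0]]]}}

```text
time: 18.25
position: [534.7, -262.5, 143.3]
ee_rot: [180.0, -0.0, 98.3]
contact_force: [-0.4, 0.1, -0.5]
width: 29.2
grip_force: 59.5
```

```bash
python3 - <<'E'
from h import *
im,v=snap('wrist','w8.png'); np.save('t8.npy',T())
b=(533.6,-262.5)
plan([(b[0],b[1],60,97.9,0),(b[0],b[1],29,97.9,0)])
E
```

```text
[[[0,0,0.04,-0,-0.005,0.21,0],[0,0,0.04,-0,-0,0.205,0],[0,0,0,-0,-0,0.155,0]]]
at [ 534.9 -262.1  143.5] [180.   -0.   98.4] w 28.9 grip 59.5 t 18.3 F [0.8 1.1 0.1]
```

{"method": "carry_out", "body": {"series": [[[0, 0, 0.05, 0, -0.005, 0.2, 0], [0, 0, 0.03, 0, 0, 0.2, 0], [0, 0, 0, 0, 0, 0.13, 0], [0, 0, 0, 0, 0, 0.04, 0], [0, 0, 0, 0, 0, 0, 0], [0, 0, 0, 0, 0, 0, 0], [0, 0, 0, 0, 0, 0, 0.6], [0, 0, 0, 0, 0, 0, 0.6], [0, 0, 0, 0, 0, 0, 0.6], [0, 0, 0, 0, 0, -0.1, 0.6], [0, 0, 0, 0, 0, -0.25, 0.6], [0, 0, 0, 0, 0, -0.3, 0.6]]]}}

```text
time: 19.8
position: [533.2, -262.9, 161.5]
ee_rot: [-180.0, -0.0, 97.9]
contact_force: [-0.1, -0.3, -0.5]
width: 51.2
grip_force: 0.0
```

{"method": "carry_out", "body": {"series": [[[0, 0, 0, -0.05, 0.15, -0.1, 0.6], [0, 0, 0, -0.05, 0.1, -0.05, 0.6], [0, 0, 0, 0, 0, 0, 0.6]]]}}

```text
time: 20.18
position: [587.4, -276.4, 191.4]
ee_rot: [179.9, 0.1, 97.9]
contact_force: [0.5, 0.3, -0.8]
width: 51.5
grip_force: 0.0
```

```bash
python3 - <<'E'
from h import *
im,v=snap('wrist','w9.png'); np.save('t9.npy',T()); print(T().round(3).tolist())
E
```

```text
[[-0.137, 0.991, 0.001, 586.126], [0.991, 0.137, -0.0, -276.101], [-0.0, 0.001, -1.0, 190.343], [0.0, 0.0, 0.0, 1.0]]
```

View pics/w9.png

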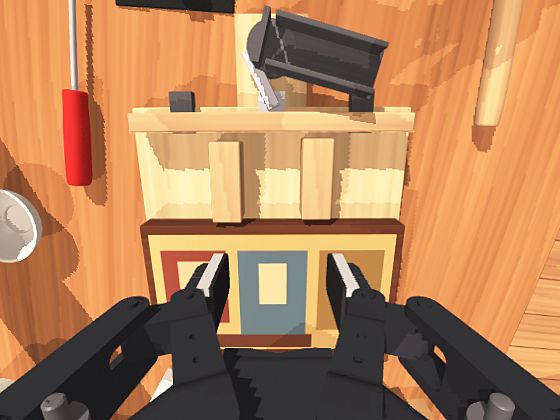

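Both blocks lie lengthwise on the bed, at (226,180) and (318,178), let go, and the lever is still open at (320,45). Next is the bar.

```bash
python3 - <<'E'
from h import *
plan([(460,20,200,102,.6)],step=45)
E
```

```text
[[[0,0,-0.09,0.195,-0.055,-0.005,0.6],[0,0,-0.09,0.195,-0.05,-0.005,0.6],[0,0,-0.09,0.195,-0.05,-0.01,0.6],[0,0,-0.09,0.195,-0.045,-0.005,0.6],[0,0,-0.09,0.195,-0.045,-0.005,0.6],[0,0,-0.09,0.195,-0.045,-0.005,0.6],[0,0,-0.09,0.2,-0.045,-0.005,0.6],[0,0,-0.09,0.195,-0.04,-0.01,0.6]]]
at [ 586.1 -276.1  190.3] [180.    0.   97.9] w 51.2 grip 0.0 t 20.225 F [ 0.3  0.2 -0.3]
```

{"method": "carry_out", "body": {"series": [[[0, 0, -0.1, 0.195, -0.055, -0.01, 0.6], [0, 0, -0.1, 0.195, -0.05, -0.01, 0.6], [0, 0, -0.1, 0.195, -0.05, -0.01, 0.6], [0, 0, -0.1, 0.195, -0.045, -0.005, 0.6], [0, 0, -0.1, 0.195, -0.045, -0.005, 0.6], [0, 0, -0.1, 0.195, -0.045, -0.005, 0.6], [0, 0, -0.1, 0.2, -0.045, -0.005, 0.6], [0, 0, 0, 0.195, -0.04, 0, 0.6], [0, 0, 0, 0, 0, 0, 0.6]]]}}

```text
time: 21.35
position: [456.6, 21.3, 199.5]
ee_rot: [-180.0, 0.0, 102.1]
contact_force: [0.4, 0.0, 0.4]
width: 51.2
grip_force: 0.0
```

```bash
cat > bar.py <<'E'
from h import *
import sys
im,v=snap('wrist',sys.argv[1]); np.save('tb.npy',T()); print(T()[:3,3].round(1))
hsv=cv2.cvtColor(im,cv2.COLOR_RGB2HSV)
dk=(hsv[...,2]<45).astype(np.uint8)
m=((hsv[...,2]>150)&(hsv[...,1]<50)).astype(np.uint8)
for c in sorted(cv2.findContours(m,0,2)[0],key=cv2.contourArea)[-4:]:
    r=cv2.minAreaRect(c); P=plane(v,cv2.boxPoints(r),27); e=[np.linalg.norm(P[i]-P[i-1]).round(0) for i in (1,2)]
    print('light',np.round(r[0]),np.round(r[1]),P.mean(0).round(1),e,cv2.boxPoints(r).round().tolist())
E
python3 bar.py w10.png
```

```text
[457.4  19.8 199.5]
light [346. 273.] [46. 15.] [558.6 -55.3  27. ] [np.float64(18.0), np.float64(62.0)] [[332.0, 254.0], [346.0, 249.0], [361.0, 293.0], [346.0, 298.0]]
light [532. 204.] [56. 24.] [746.8  74.3  27. ] [np.float64(28.0), np.float64(70.0)] [[503.0, 212.0], [506.0, 189.0], [562.0, 195.0], [559.0, 219.0]]
light [271. 180.] [197.  22.] [448.2  27.8  27. ] [np.float64(22.0), np.float64(220.0)] [[260.0, 81.0], [282.0, 81.0], [282.0, 278.0], [260.0, 278.0]]
light [500.  58.] [ 71. 104.] [647.5 207.7  27. ] [np.float64(100.0), np.float64(72.0)] [[439.0, 46.0], [534.0, 5.0], [562.0, 70.0], [467.0, 111.0]]
```

View pics/w10.png

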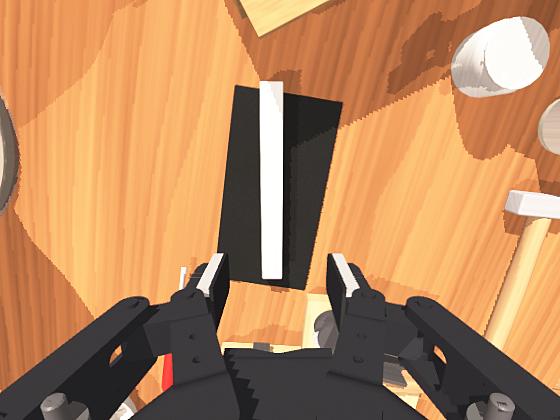

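The mat spans (235,86)–(305,290) and the bar on it spans (260..282, 81..278), lying along the tool's x at centre (448,28).

```bash
python3 - <<'E'
from h import *
v=view('wrist',np.load('tb.npy')); vt=view('top',None)
print(tri(v,[(271,180)],vt,[(273.3,246.2)]).round(1).tolist())
P=plane(v,[(235,86),(342,102),(305,290),(218,278)],3); print('mat',P.mean(0),[np.linalg.norm(P[i]-P[i-1]).round() for i in range(4)],np.degrees(np.arctan2(*(P[0]+P[1]-P[2]-P[3])[1::-1])))
plan([(438.8,71.8,80,102.1,.6),(438.8,71.8,8,102.1,.6)],step=40)
E
```

```text
[[449.0, 29.5, -1.6, 3.6]]
mat [455.33095167  11.38038838   3.        ] [np.float64(233.0), np.float64(118.0), np.float64(235.0), np.float64(115.0)] 93.92631798454516
[[[0,0,-0.01,0.07,-0.01,0.15,0.6],[0,0,-0,0.065,-0.01,0.15,0.6],[0,0,-0.01,0.07,-0.01,0.15,0.6],[0,0,-0,0.07,-0.005,0.15,0.6],[0,0,-0,-0,-0,0.18,0.6],[0,0,-0,-0,-0,0.18,0.6]]]
at [457.4  19.8 199.5] [-180.    0.  102.] w 51.1 grip 0.0 t 21.4 F [ 0.1 -0.6  0.3]
```

{"method": "carry_out", "body": {"series": [[[0, 0, 0, 0.07, -0.01, 0.15, 0.6], [0, 0, 0, 0.07, -0.01, 0.15, 0.6], [0, 0, 0, 0.07, -0.01, 0.15, 0.6], [0, 0, 0, 0.065, -0.005, 0.15, 0.6], [0, 0, 0, 0, 0, 0.15, 0.6], [0, 0, 0, 0, 0, 0.15, 0.6], [0, 0, 0, 0, 0, 0.055, 0.6], [0, 0, 0, 0, 0, 0, 0.3], [0, 0, 0, 0, 0, 0, 0], [0, 0, 0, 0, 0, 0, 0], [0, 0, 0, 0, 0, 0, 0], [0, 0, 0, 0, 0, 0, 0]]]}}

```text
time: 22.9
position: [440.9, 71.5, 9.2]
ee_rot: [179.9, 0.0, 101.8]
contact_force: [-2.2, -1.8, 9.8]
width: 22.6
grip_force: 60.4
```

```bash
python3 - <<'E'
from h import *
s=ctrl.get_state(); print(s['joint_positions'].round(1))
p=s['position']; a=np.radians(-6.4)
# bar centre at r=108 -> grasp at r=153
g=np.array([561.3,-133.5])+153*np.array([np.cos(a),np.sin(a)]); print(g)
plan([(p[0],p[1],150,s['ee_rot'][2],0),(620,-20,180,30,0),(g[0],g[1],160,-6.4,0)],step=40)
E
```

```text
[  7.4  26.2 -29.  128.6  25.1  30.5 -29.2]
[ 713.34649163 -150.55474663]
[[[0,0,-0,0,0,-0.175,0],[0,0,-0,0,0,-0.175,0],[0,0,-0,0,0,-0.18,0],[0,0,-0,0,0,-0.175,0],[0,0,0.96,-0.05,0.06,-0.01,0],[0,0,0.97,-0.04,0.065,-0.015,0],[0,0,0.96,-0.035,0.07,-0.01,0],[0,0,0.97,-0.03,0.07,-0.01,0],[0,0,0.96,-0.025,0.075,-0.01,0],[0,0,0.97,-0.015,0.075,-0.015,0],[0,0,0.96,-0.005,0.075,-0.01,0],[0,0,0.97,-0,0.08,-0.01,0]]]
[[[0,0,0.96,0.005,0.075,-0.015,0],[0,0,0.96,0.015,0.08,-0.01,0],[0,0,0.97,0.02,0.07,-0.01,0],[0,0,0.96,0.03,0.075,-0.015,0],[0,0,0.97,0.035,0.065,-0.01,0],[0,0,0.91,0.01,0.115,0.015,0],[0,0,0.9,0.025,0.11,0.015,0],[0,0,0.91,0.03,0.115,0.015,0],[0,0,0.91,0.04,0.105,0.015,0],[0,0,0.91,0.05,0.105,0.01,0],[0,0,0.9,0.06,0.095,0.015,0],[0,0,0.91,0.07,0.095,0.015,0]]]
at [440.9  71.5   9.2] [179.9   0.  101.8] w 22.6 grip 60.4 t 22.9 F [-2.2 -1.8  9.8]
```

{"method": "carry_out", "body": {"series": [[[0, 0, 0, 0, 0, -0.1, 0], [0, 0, 0, 0, 0, -0.2, 0], [0, 0, 0, 0, 0, -0.2, 0], [0, 0, 0, 0, 0, -0.2, 0], [0, 0, 0.95, -0.05, 0.06, -0.01, 0], [0, 0, 0.95, -0.04, 0.065, -0.01, 0], [0, 0, 0.95, -0.035, 0.07, -0.01, 0], [0, 0, 0.95, -0.03, 0.07, -0.01, 0], [0, 0, 0.95, -0.025, 0.075, -0.01, 0], [0, 0, 0.95, -0.015, 0.075, -0.01, 0], [0, 0, 0.95, -0.005, 0.075, -0.01, 0], [0, 0, 0.95, 0, 0.08, -0.01, 0]]]}}

```text
time: 24.4
position: [551.4, 16.1, 164.7]
ee_rot: [180.0, -0.0, 58.1]
contact_force: [-0.8, -0.2, -3.4]
width: 22.9
grip_force: 59.3
```

{"method": "carry_out", "body": {"series": [[[0, 0, 0.95, 0.005, 0.075, -0.01, 0], [0, 0, 0.95, 0.015, 0.08, -0.01, 0], [0, 0, 0.95, 0.02, 0.07, -0.01, 0], [0, 0, 0.95, 0.03, 0.075, -0.01, 0], [0, 0, 0.95, 0.035, 0.065, -0.01, 0], [0, 0, 0.9, 0.01, 0.115, 0, 0], [0, 0, 0.9, 0.025, 0.11, 0, 0], [0, 0, 0.9, 0.03, 0.115, 0, 0], [0, 0, 0.9, 0.04, 0.105, 0, 0], [0, 0, 0.9, 0.05, 0.105, 0, 0], [0, 0, 0.9, 0.06, 0.095, 0, 0], [0, 0, 0.9, 0.07, 0.095, 0, 0]]]}}

```text
time: 25.9
position: [716.4, -147.7, 174.6]
ee_rot: [-180.0, -0.0, -5.2]
contact_force: [0.2, 0.3, -2.2]
width: 22.5
grip_force: 59.3
```

```bash
python3 - <<'E'
from h import *
s=ctrl.get_state(); print(s['joint_positions'].round(1)); 
plan([(713.3,-150.6,160,-6.4,0)])
im,v=snap('top','top1.png'); im,v=snap('side','side1.png'); im,v=snap('wrist','w11.png'); np.save('t11.npy',T())
a=cv2.imread('pics/top1.png')[110:250,310:470]; b=cv2.imread('pics/side1.png')[120:240,230:410]
cv2.imwrite('pics/k1.png',np.vstack([np.hstack([cv2.resize(a,(400,350),interpolation=3),cv2.resize(b,(400,350))])]))
E
```

```text
[ 12.6  32.6  -8.8  86.1   5.3  61.7 -92.6]
[[[0,0,0.22,-0.015,0.015,0.075,0]]]
at [ 716.4 -147.7  174.6] [-180.    -0.    -5.2] w 22.5 grip 59.3 t 25.9 F [ 0.2  0.3 -2.2]
```

View pics/k1.png

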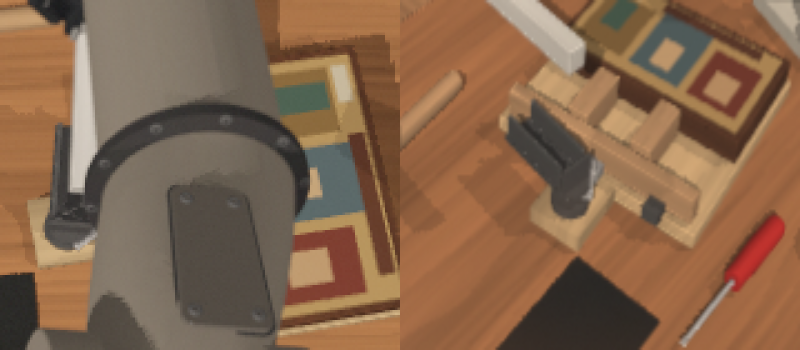

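Left half (top view): the bar is over the lever, which is still open. Right half (side view): the blocks stand on the bed and the bar is held level above. I'll refine the socket from the earlier wrist views.

```bash
python3 - <<'E'
from h import *
V={k:view('wrist',np.load(f't{k}.npy')) for k in (5,6,9)}
px={5:[(352,50),(340,107),(208,10),(203,78)],6:[(374,95),(359,143),(245,58),(240,122)],9:[(388,43),(378,92),(270,8),(263,70)]}
for k in V: 
    P=plane(V[k],px[k],71); print(k,P[:,:2].round(1).tolist(),'dir far',np.degrees(np.arctan2(*(P[0]-P[2])[1::-1])).round(1),'near',np.degrees(np.arctan2(*(P[1]-P[3])[1::-1])).round(1),'mid outer',((P[0]+P[1])/2)[:2].round(1),np.linalg.norm(P[0]-P[1]).round(1))
print(tri(V[5],px[5],V[6],px[6]).round(1).tolist())
print(tri(V[6],px[6],V[9],px[9]).round(1).tolist())
# top image lever axis at z 71
vt=view('top',None); P=plane(vt,[(332.5,161),(348.5,161)],71);print('top outer mid',P.mean(0),np.linalg.norm(P[0]-P[1]))
# bar in wrist: long white contour near the tool
print(T().round(3)[:3,3])
E
```

```text
5 [[658.6, -123.7], [657.0, -162.1], [557.5, -111.5], [557.1, -155.0]] dir far -6.9 near -4.1 mid outer [ 657.8 -142.9] 38.4
6 [[658.8, -126.2], [655.0, -162.3], [560.5, -115.0], [561.8, -159.9]] dir far -6.5 near -1.5 mid outer [ 656.9 -144.3] 36.3
9 [[656.3, -125.5], [656.4, -163.7], [557.7, -114.3], [558.0, -160.5]] dir far -6.5 near -1.9 mid outer [ 656.4 -144.6] 38.2
[[655.4, -127.7, 84.2, 1.4], [657.9, -161.8, 62.9, 1.6], [563.9, -119.9, 96.5, 0.4], [566.5, -159.9, 108.5, 0.4]]
[[656.2, -126.9, 75.5, 2.4], [657.8, -162.5, 63.8, 1.5], [558.8, -113.8, 67.8, 2.8], [558.9, -159.3, 61.0, 3.4]]
top outer mid [ 651.52681234 -143.83889533   71.        ] 40.16917875338368
[ 716.079 -148.249  174.118]
```

{"method": "carry_out", "body": {"series": [[[0, 0, 0.2, -0.005, 0.01, 0.15, 0], [0, 0, 0, 0, 0, 0.15, 0], [0, 0, 0, 0, 0, 0.14, 0], [0, 0, 0, 0, 0, 0, 0], [0, 0, 0, 0, 0, 0, 0]]]}}

```text
time: 26.68
position: [715.5, -148.7, 87.7]
ee_rot: [-180.0, -0.1, -6.1]
contact_force: [0.0, -0.0, -2.1]
width: 22.8
grip_force: 59.3
```

```bash
python3 - <<'E'
from h import *
plan([(714.6,-150.6,51.5,-6.5,0)])
im,v=snap('wrist','w12.png'); np.save('t12.npy',T())
im2,v2=snap('side','side2.png')
b=cv2.imread('pics/side2.png')[120:240,230:430]; w=cv2.imread('pics/w12.png')
cv2.imwrite('pics/k2.png',np.hstack([cv2.resize(b,(480,288),interpolation=3)]))
hsv=cv2.cvtColor(im2,cv2.COLOR_RGB2HSV); m=((hsv[...,2]>110)&(hsv[...,1]<40)).astype(np.uint8)
# predicted bar bottom outline in side view for a level bar in the commanded pose
t=T(); L=[t[:3,3]+t[:3,:3]@np.array([x,y,6.2+z]) for x,y,z in [(-154,12,0),(-154,-12,0),(-154,12,-24),(-154,-12,-24),(66,12,-24),(66,-12,-24)]]
print(proj(v2,L).round(1).tolist())
for c in sorted(cv2.findContours(m[120:240,230:430],0,2)[0],key=cv2.contourArea)[-3:]: print(cv2.approxPolyDP(c,2,True).reshape(-1,2)+[230,120])
E
```

```text
[[[0,0,0.07,-0.005,0.01,0.18,0]]]
at [ 715.5 -148.7   87.7] [-1.8e+02 -1.0e-01 -6.1e+00] w 22.8 grip 59.3 t 26.675 F [ 0.  -0.  -2.1]
[[310.0, 169.3], [303.2, 173.1], [310.7, 162.2], [303.8, 166.0], [258.3, 124.0], [251.6, 127.0]]
[[253 130]
 [260 139]]
[[317 174]
 [315 185]
 [312 187]
 [314 188]
 [320 179]]
[[267 135]
 [266 144]
 [300 171]
 [305 172]
 [309 169]
 [309 162]
 [276 138]
 [276 130]
 [275 137]
 [270 135]
 [269 138]]
```

View pics/k2.png

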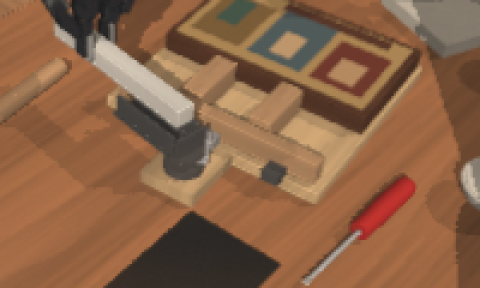

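The bar is level over the socket, and its end at (190,118) in this crop matches the predicted outline to 1–2 px. Lowering it now.

{"method": "carry_out", "body": {"series": [[[0, 0, 0.05, 0, 0.005, 0.06, 0], [0, 0, 0, 0, 0, 0.04, 0], [0, 0, 0, 0, 0, 0.04, 0], [0, 0, 0, 0, 0, 0.02, 0], [0, 0, 0, 0, 0, 0.02, 0], [0, 0, 0, 0, 0, 0, 0], [0, 0, 0, 0, 0, 0, 0]]]}}

```text
time: 27.65
position: [715.1, -150.0, 50.6]
ee_rot: [-180.0, -0.0, -6.4]
contact_force: [0.3, 1.2, 1.3]
width: 22.7
grip_force: 60.0
```

{"method": "carry_out", "body": {"series": [[[0, 0, -1, -0.004, -0.078, 0, 0], [0, 0, -1, -0.004, -0.078, 0, 0], [0, 0, -1, -0.004, -0.078, 0, 0], [0, 0, -1, -0.004, -0.078, 0, 0], [0, 0, -1, -0.004, -0.078, 0, 0], [0, 0, -1, -0.004, -0.078, 0, 0], [0, 0, 0, 0, 0, 0, 0]]]}}

```text
time: 28.52
position: [698.3, -62.4, 50.9]
ee_rot: [179.7, -0.0, 28.0]
contact_force: [6.3, -15.4, -3.3]
width: 22.8
grip_force: 61.4
```

```bash
python3 - <<'E'
from h import *
s=ctrl.get_state(); t=T(); print(s['moment'],s['joint_positions'].round(1), t[:3,3]-156*t[:3,0])
E
```

```text
[-3.30647084 -1.55539821  0.93056571] [ 11.4  38.1 -16.6  94.8  13.8  49.  -72.9] [ 560.60196541 -135.6978851    50.86063887]
```

{"method": "carry_out", "body": {"series": [[[0, 0, -1, -0.004, -0.078, 0, 0], [0, 0, -1, -0.004, -0.078, 0, 0], [0, 0, -1, -0.004, -0.078, 0, 0], [0, 0, -1, -0.004, -0.078, 0, 0], [0, 0, -1, -0.004, -0.078, 0, 0], [0, 0, -1, -0.004, -0.078, 0, 0], [0, 0, 0, 0, 0, 0, 0]]]}}

```text
time: 29.4
position: [631.8, 5.1, 50.6]
ee_rot: [180.0, 0.0, 62.4]
contact_force: [2.0, -2.7, -1.8]
width: 22.6
grip_force: 60.0
```

```bash
python3 - <<'E'
from h import *
s=ctrl.get_state(); t=T(); print(s['moment'],s['joint_positions'].round(1), t[:3,3]-156*t[:3,0])
E
```

```text
[-0.50012447 -0.45176959  0.14015328] [ 13.   34.4 -25.8 104.1  20.   46.  -50.6] [ 559.47992226 -133.04996788   50.63628779]
```

{"method": "carry_out", "body": {"series": [[[0, 0, -1, -0.004, -0.078, 0, 0], [0, 0, -1, -0.004, -0.078, 0, 0], [0, 0, -1, -0.004, -0.078, 0, 0], [0, 0, -1, -0.004, -0.078, 0, 0], [0, 0, 0, 0, 0, 0, 0], [0, 0, 0, 0, 0, 0, 0]]]}}

```text
time: 30.15
position: [573.1, 22.8, 50.5]
ee_rot: [180.0, -0.0, 85.0]
contact_force: [-0.8, 0.8, -1.9]
width: 22.9
grip_force: 60.3
```

```bash
python3 - <<'E'
from h import *
s=ctrl.get_state(); t=T(); print(s['moment'],s['joint_positions'].round(1), t[:3,3]-156*t[:3,0])
E
```

```text
[ 0.0110788   0.18123955 -0.08820182] [ 16.6  31.4 -32.1 111.6  23.7  43.6 -34.2] [ 559.61686502 -132.59824382   50.42593264]
```

{"method": "carry_out", "body": {"series": [[[0, 0, 0, 0, 0, -0.05, 0], [0, 0, 0, 0, 0, -0.1, 0], [0, 0, 0, 0, 0, -0.15, 0], [0, 0, 0, 0, 0, -0.15, 0], [0, 0, 0, 0, 0, 0, 0]]]}}

```text
time: 30.78
position: [574.0, 23.3, 143.7]
ee_rot: [179.7, -0.0, 85.2]
contact_force: [0.1, 0.5, -4.1]
width: 22.5
grip_force: 60.1
```

```bash
python3 - <<'E'
from h import *
plan([(452.3,55.6,60,94,0),(452.3,55.6,10.5,94,0)],step=40)
im,v=snap('side','side3.png'); im,v=snap('wrist','w13.png'); np.save('t13.npy',T())
E
```

```text
[[[0,0,-0.38,0.03,-0.155,0.105,0],[0,0,-0.39,0.03,-0.155,0.105,0],[0,0,-0.38,0.04,-0.15,0.105,0],[0,0,-0.38,0.045,-0.15,0.105,0],[0,0,-0,0,-0,0.125,0],[0,0,-0,0,-0,0.12,0]]]
at [574.   23.3 143.7] [179.7  -0.   85.2] w 22.5 grip 60.1 t 30.775 F [ 0.1  0.5 -4.1]
```

{"method": "carry_out", "body": {"series": [[[0, 0, -0.4, 0.03, -0.155, 0, 0], [0, 0, -0.4, 0.03, -0.155, 0, 0], [0, 0, -0.4, 0.04, -0.15, 0.1, 0], [0, 0, -0.35, 0.045, -0.15, 0.2, 0], [0, 0, 0, 0, 0, 0.12, 0], [0, 0, 0, 0, 0, 0.12, 0], [0, 0, 0, 0, 0, 0.1, 0], [0, 0, 0, 0, 0, 0, 0], [0, 0, 0, 0, 0, 0, 0]]]}}

```text
time: 32.0
position: [450.8, 55.0, 12.6]
ee_rot: [-180.0, -0.0, 94.1]
contact_force: [0.1, 0.1, -2.9]
width: 22.8
grip_force: 60.1
```

{"method": "carry_out", "body": {"series": [[[0, 0, 0, 0, 0, 0.015, 0], [0, 0, 0, 0, 0, 0, 0], [0, 0, 0, 0, 0, 0, 0.5], [0, 0, 0, 0, 0, 0, 0.6], [0, 0, 0, 0, 0, 0, 0.6], [0, 0, 0, 0, 0, -0.1, 0.6], [0, 0, 0, 0, 0, -0.25, 0.6], [0, 0, 0, 0, 0, -0.3, 0.6], [0, 0, 0, -0.15, 0, -0.3, 0.6], [0, 0, 0, 0, 0, 0, 0.6]]]}}

```text
time: 33.25
position: [455.0, 25.3, 198.9]
ee_rot: [179.6, 0.1, 93.9]
contact_force: [-0.2, -0.2, -0.9]
width: 51.4
grip_force: 0.0
```

```bash
python3 bar.py w14.png; python3 - <<'E'
from h import *
n=np.array([-.607,.795]); C=np.array([476.7,340.8]); h=C-130*n  # outside the right flap
print(h); plan([(500,120,200,110,0),(h[0],h[1],180,127.5,0)])
# carton hinge lines from w3
v=view('wrist',np.load('t3.npy')); u=np.array([.795,.607])
for q in ([(108,136),(448,134)],[(128,250),(435,250)],[(83,83),(476,83)],[(124,304),(437,304)]):
    P=plane(v,q,50)[:,:2]-C; print((P@u).round(),(P@n).round())
E
```

```text
[453.9  25.9 196.8]
light [346. 273.] [46. 15.] [546.2 -65.2  27. ] [np.float64(18.0), np.float64(62.0)] [[332.0, 254.0], [346.0, 249.0], [361.0, 293.0], [346.0, 298.0]]
light [535. 170.] [25. 50.] [742.2  74.4  27. ] [np.float64(59.0), np.float64(29.0)] [[509.0, 159.0], [559.0, 157.0], [560.0, 182.0], [510.0, 184.0]]
light [273. 199.] [189.  23.] [452.9  10.6  27. ] [np.float64(23.0), np.float64(218.0)] [[262.0, 105.0], [285.0, 105.0], [285.0, 294.0], [262.0, 294.0]]
light [482.  35.] [70. 97.] [648.5 201.8  27. ] [np.float64(98.0), np.float64(65.0)] [[434.0, 0.0], [531.0, 0.0], [531.0, 70.0], [434.0, 70.0]]
[555.61 237.45]
[[[0,0,-0.93,0.15,0.09,-0.005,0],[0,0,-0.93,0.145,0.1,-0.005,0],[0,0,-0.94,0.13,0.115,-0.005,0],[0,0,-0.76,0.115,0.115,0.025,0],[0,0,-0.76,0.105,0.125,0.025,0],[0,0,-0.77,0.095,0.13,0.025,0],[0,0,-0.76,0.085,0.14,0.025,0]]]
at [453.9  25.9 196.8] [1.798e+02 1.000e-01 9.400e+01] w 51.7 grip 0.0 t 33.3 F [-0.7  0.2  0. ]
[-166.  158.] [62. 64.]
[-163.  163.] [-55. -55.]
[-183.  177.] [110. 110.]
[-178.  176.] [-121. -121.]
```

The bar is back on its mat at (453,11), level with the mat's centre. Now I'll shut the flaps.

```bash
python3 - <<'E'
from h import *
plan([(495,110,200,110,0),(524,213,140,127.5,0),(524,213,64,127.5,0)],step=40)
E
```

```text
[[[0,0,-0.93,0.135,0.08,-0.005,0],[0,0,-0.93,0.125,0.09,-0.005,0],[0,0,-0.94,0.12,0.1,-0.005,0],[0,0,-0.76,0.11,0.08,0.075,0],[0,0,-0.76,0.1,0.085,0.075,0],[0,0,-0.77,0.095,0.095,0.075,0],[0,0,-0.76,0.09,0.1,0.075,0],[0,0,0,0,-0,0.19,0],[0,0,0,0,-0,0.19,0]]]
at [453.9  25.9 196.8] [1.798e+02 1.000e-01 9.400e+01] w 51.7 grip 0.0 t 33.3 F [-0.7  0.2  0. ]
```

{"method": "carry_out", "body": {"series": [[[0, 0, -0.95, 0.135, 0.08, 0, 0], [0, 0, -0.95, 0.125, 0.09, 0, 0], [0, 0, -0.95, 0.12, 0.1, 0, 0], [0, 0, -0.75, 0.11, 0.08, 0.07, 0], [0, 0, -0.75, 0.1, 0.085, 0.07, 0], [0, 0, -0.75, 0.095, 0.095, 0.07, 0], [0, 0, -0.75, 0.09, 0.1, 0.07, 0], [0, 0, 0, 0, 0, 0.19, 0], [0, 0, 0, 0, 0, 0.19, 0], [0, 0, 0, 0, 0, 0, 0]]]}}

```text
time: 34.55
position: [519.6, 214.3, 60.1]
ee_rot: [-179.7, -0.1, 127.7]
contact_force: [-1.4, 0.0, -0.2]
width: -0.2
grip_force: 0.0
```

{"method": "carry_out", "body": {"series": [[[0, 0, 0, 0.1, 0, 0, 0], [0, 0, 0, 0.1, 0, 0, 0], [0, 0, 0, 0.1, 0, 0, 0], [0, 0, 0, 0.1, 0, 0, 0], [0, 0, 0, 0.075, 0, 0, 0], [0, 0, 0, 0, 0, 0.01, 0], [0, 0, 0, 0, 0, 0, 0], [0, 0, 0, 0, 0, -0.15, 0], [0, 0, 0, 0.1, 0, -0.25, 0], [0, 0, 0, 0.25, 0, 0, 0], [0, 0, 0, 0.25, 0, 0, 0], [0, 0, 0, 0.21, 0, 0, 0]]]}}

```text
time: 36.05
position: [364.7, 418.6, 141.4]
ee_rot: [180.0, -0.0, 127.6]
contact_force: [0.2, 0.2, 0.3]
width: 0.1
grip_force: 0.0
```

{"method": "carry_out", "body": {"series": [[[0, 0, 0, 0, 0, 0, 0], [0, 0, 0, 0, 0, 0.2, 0], [0, 0, 0, 0, 0, 0.19, 0], [0, 0, 0, 0, 0, 0, 0]]]}}

```text
time: 36.55
position: [365.2, 415.7, 61.2]
ee_rot: [-179.7, 0.0, 127.6]
contact_force: [-0.7, 0.2, -0.6]
width: 0.1
grip_force: 0.0
```

```bash
python3 - <<'E'
from h import *
s=ctrl.get_state();print((s['position'][:2]-np.array([476.7,340.8]))@np.array([-.607,.795]),s['position'])
E
```

```text
127.22303150936531 [365.17879427 415.68007501  61.19343531]
```

{"method": "carry_out", "body": {"series": [[[0, 0, 0, -0.1, 0, 0, 0], [0, 0, 0, -0.1, 0, 0, 0], [0, 0, 0, -0.1, 0, 0, 0], [0, 0, 0, -0.1, 0, 0, 0], [0, 0, 0, -0.08, 0, 0, 0], [0, 0, 0, 0, 0, 0.015, 0], [0, 0, 0, 0, 0, 0, 0], [0, 0, 0, 0, 0, -0.15, 0], [0, 0, 0, 0, 0, -0.25, 0], [0, 0, 0, -0.1, 0, -0.25, 0], [0, 0, 0, 0, 0, 0, 0]]]}}

```text
time: 37.92
position: [437.6, 326.9, 193.5]
ee_rot: [179.7, 0.1, 127.6]
contact_force: [-0.2, 1.0, -0.5]
width: -0.3
grip_force: 0.0
```

```bash
python3 - <<'E'
from h import *
im,v=snap('wrist','w15.png'); C=np.array([476.7,340.8,0]);n=np.array([-.607,.795,0]);u=np.array([.795,.607,0])
# expected edge pixel rows if shut (angle a) vs seen: sample brightness along own y, at own x=80
for x in (80,-80,):
    ys=np.arange(-75,76,3); px=proj(v,[C+u*x+n*y+[0,0,60] for y in ys])
    print(x,[(int(y),int(im[int(r),int(c)].astype(int).sum())) if 0<=r<420 and 0<=c<560 else None for y,(c,r) in zip(ys,px)])
it,vt=snap('top','top3.png'); iS,vs=snap('side','side4.png')
def dark(vv,img,a):  # share of dark pixels along the lever line
    o=np.array([559.6,-132.6]); P=[(o[0]+r*np.cos(a),o[1]+r*np.sin(a),47) for r in range(10,96,5)]
    q=proj(vv,P).astype(int); return [int(img[r,c].sum()) for c,r in q]
for nm,vv,img in (('top',vt,it),('side',vs,iS)): print(nm,'open',dark(vv,img,np.radians(-6.4)),'shut',dark(vv,img,np.radians(85.2)))
E
```

```text
80 [(-75, 389), (-72, 401), (-69, 438), (-66, 435), (-63, 422), (-60, 401), (-57, 564), (-54, 547), (-51, 535), (-48, 541), (-45, 542), (-42, 563), (-39, 590), (-36, 481), (-33, 476), (-30, 451), (-27, 476), (-24, 470), (-21, 470), (-18, 472), (-15, 443), (-12, 499), (-9, 335), (-6, 342), (-3, 325), (0, 350), (3, 329), (6, 336), (9, 345), (12, 301), (15, 318), (18, 593), (21, 571), (24, 562), (27, 569), (30, 555), (33, 582), (36, 581), (39, 591), (42, 578), (45, 571), (48, 549), (51, 561), (54, 558), (57, 568), (60, 562), (63, 556), (66, 574), (69, 568), (72, 518), (75, 529)]
-80 [(-75, 383), (-72, 390), (-69, 393), (-66, 411), (-63, 430), (-60, 431), (-57, 517), (-54, 537), (-51, 550), (-48, 555), (-45, 565), (-42, 538), (-39, 465), (-36, 468), (-33, 492), (-30, 493), (-27, 477), (-24, 480), (-21, 482), (-18, 498), (-15, 586), (-12, 342), (-9, 337), (-6, 344), (-3, 327), (0, 321), (3, 353), (6, 351), (9, 348), (12, 346), (15, 441), (18, 542), (21, 562), (24, 567), (27, 588), (30, 577), (33, 584), (36, 558), (39, 563), (42, 565), (45, 590), (48, 573), (51, 589), (54, 567), (57, 584), (60, 577), (63, 589), (66, 572), (69, 507), (72, 501), (75, 505)]
top open [241, 237, 177, 249, 259, 202, 247, 245, 242, 260, 282, 304, 378, 373, 302, 226, 222, 222] shut [140, 173, 166, 166, 165, 164, 141, 169, 166, 173, 174, 171, 230, 241, 244, 245, 234, 240]
side open [223, 241, 178, 192, 193, 224, 418, 423, 431, 438, 428, 189, 206, 213, 214, 216, 200, 290] shut [240, 225, 263, 205, 228, 225, 235, 227, 223, 227, 236, 248, 236, 231, 230, 229, 228, 230]
```

```bash
python3 - <<'E'
from h import *
im=cv2.imread('pics/top3.png'); v=view('top',None); th=np.radians(7.9);c,s=np.cos(th),np.sin(th); o=np.array([561,-133.5])
for x in (45,-45,0):
    P=[(o[0]+c*x-s*y,o[1]+s*x+c*y,50) for y in range(-70,-192,-4)]; q=proj(v,P)
    f=im.astype(np.float32)
    print(x,[(y,int(cv2.getRectSubPix(f,(1,1),tuple(map(float,p))).sum())) for y,p in zip(range(-70,-192,-4),q)])
a=cv2.resize(im[120:260,320:480],None,fx=4,fy=4)
# block tops: mask between jaw and panel
hsv=cv2.cvtColor(im,40); 
w=view('side',None); im2=cv2.imread('pics/side4.png').astype(np.float32)
for x in (45,-45,0):
    P=[(o[0]+c*x-s*y,o[1]+s*x+c*y,51) for y in range(-70,-192,-4)]; q=proj(w,P); print('side',x,[(y,int(cv2.getRectSubPix(im2,(1,1),tuple(map(float,p))).sum())) for y,p in zip(range(-70,-192,-4),q)])
E
```

```text
45 [(-70, 394), (-74, 455), (-78, 449), (-82, 440), (-86, 433), (-90, 431), (-94, 438), (-98, 428), (-102, 427), (-106, 426), (-110, 427), (-114, 431), (-118, 428), (-122, 428), (-126, 425), (-130, 421), (-134, 420), (-138, 424), (-142, 435), (-146, 436), (-150, 435), (-154, 435), (-158, 435), (-162, 433), (-166, 437), (-170, 333), (-174, 156), (-178, 245), (-182, 401), (-186, 414), (-190, 416)]
-45 [(-70, 375), (-74, 418), (-78, 426), (-82, 423), (-86, 412), (-90, 412), (-94, 437), (-98, 431), (-102, 427), (-106, 426), (-110, 425), (-114, 433), (-118, 431), (-122, 426), (-126, 422), (-130, 422), (-134, 422), (-138, 425), (-142, 440), (-146, 437), (-150, 434), (-154, 434), (-158, 433), (-162, 437), (-166, 434), (-170, 305), (-174, 137), (-178, 236), (-182, 405), (-186, 415), (-190, 414)]
0 [(-70, 420), (-74, 433), (-78, 421), (-82, 420), (-86, 418), (-90, 382), (-94, 366), (-98, 364), (-102, 366), (-106, 362), (-110, 366), (-114, 365), (-118, 365), (-122, 388), (-126, 497), (-130, 497), (-134, 497), (-138, 499), (-142, 497), (-146, 460), (-150, 449), (-154, 447), (-158, 446), (-162, 
[... 608 characters left out ...]
-102, 403), (-106, 400), (-110, 401), (-114, 408), (-118, 410), (-122, 406), (-126, 406), (-130, 405), (-134, 404), (-138, 405), (-142, 409), (-146, 411), (-150, 409), (-154, 407), (-158, 407), (-162, 407), (-166, 392), (-170, 324), (-174, 289), (-178, 373), (-182, 392), (-186, 393), (-190, 391)]
side 0 [(-70, 401), (-74, 415), (-78, 396), (-82, 391), (-86, 378), (-90, 367), (-94, 425), (-98, 488), (-102, 490), (-106, 491), (-110, 492), (-114, 483), (-118, 457), (-122, 429), (-126, 431), (-130, 407), (-134, 307), (-138, 182), (-142, 166), (-146, 165), (-150, 167), (-154, 171), (-158, 175), (-162, 181), (-166, 185), (-170, 205), (-174, 282), (-178, 369), (-182, 393), (-186, 392), (-190, 374)]
```

Both blocks end at the panel's edge (about -169 in the jig's own y), the jaw is against them, and the lever is shut. The flaps are shut, the bar is on its mat and the hand is clear.

```bash
python3 -c "
from h import *
print(ctrl.get_state()['contact_force'].round(1)); print(ctrl.close_job())"
```

```text
[ 0.6  0.7 -0.1]
the job is handed in; nothing more can be done
None
```

The job is handed in with no verdict shown: my last camera checks showed both oak blocks against the panel, the lever shut, the bar on its mat and both flaps shut.

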